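# Empty the packer feeder into the caddy

## Task

Work the handle of the feeder's slide to push the bracket packers out from under the stack, one at a time, and lay every packer, with any stray one that lies on the bench, flat in the two-bay caddy where it stands, no more than three in a bay so that none rises above the rim. Then slide the loaded caddy along the bench by its upright handle, without lifting it, squarely onto the outlined rectangle. Leave the feeder empty with its slide drawn fully back, the caddy standing on its mark, and everything else where it was.

Things in the scene. Friction and masses are not known exactly. Their poses are not given: they have to be found in the camera images.
- feeder: Grey and aluminium gravity magazine, fixed to the bench; origin on the bench under the middle of the stack. Well 59 mm (own x) by 83 mm (own y), floor 30 mm up, walls to 98 mm, too tight to lift packers out of the top. Packers lie in it flat, long side along own y. Outer front face at own y -46 mm. The slide pushes the lowest one out under the front wall towards own -y.
- feeder_out (a point): centre of a packer just pushed out by a full stroke (36 mm above the bench, long side along the feeder's y, wholly clear of the magazine). It lies on an apron 40 mm wide and 30 mm high, which it overhangs by 8 mm on each side; a lip 8 mm high ends the apron 48 mm farther along own -y. Rotation is the feeder's.
- feed (a joint): position of the feeder's slide: 0 fully drawn back (home), 0.09 m fully pushed in; it moves along the feeder's own -y, needs about 3 to 5 N and stays where it is left. The stack drops only once it is within a few mm of 0, and a packer is wholly out only at 0.085 or more.
- feed_grip (a point): grip point of the slide's black upright handle, 85 mm above the bench. The handle is a block 36 mm wide (feeder x), 18 mm thick (feeder y, the pushing direction), its top 106 mm above the bench and 21 mm above this point. Rotation is the feeder's. At full push its middle is still 35 mm behind the magazine's rear wall, which is 98 mm high.
- packer0_c (a point): centre of a white plastic spacer packer, 56 mm (own x) by 80 mm (own y) by 12 mm (own z), 70 g, all alike, two screw holes marked on top. It starts in the magazine's stack.
- packer1_c (a point): centre of a white plastic spacer packer, 56 mm (own x) by 80 mm (own y) by 12 mm (own z), 70 g, all alike, two screw holes marked on top. It starts in the magazine's stack.
- packer2_c (a point): centre of a white plastic spacer packer, 56 mm (own x) by 80 mm (own y) by 12 mm (own z), 70 g, all alike, two screw holes marked on top. It starts in the magazine's stack.
- packer3_c (a point): centre of a white plastic spacer packer, 56 mm (own x) by 80 mm (own y) by 12 mm (own z), 70 g, all alike, two screw holes marked on top. It may be absent (no pose); if there, it starts on top of the stack in the magazine.
- packer4_c (a point): centre of a white plastic spacer packer, 56 mm (own x) by 80 mm (own y) by 12 mm (own z), 70 g, all alike, two screw holes marked on top. It may be absent (no pose); if there, it starts as a stray lying flat on the bench between the robot and the feeder.
- packer5_c (a point): centre of a white plastic spacer packer, 56 mm (own x) by 80 mm (own y) by 12 mm (own z), 70 g, all alike, two screw holes marked on top. It may be absent (no pose); if there, it starts as a stray lying flat on the bench between the robot and the feeder.
- caddy: grey open caddy, 234 mm (own x) by 122 mm (own y), loose, about 0.5 kg. Origin at the centre of its underside. Rim 40 mm up, walls and floor 5 mm. A partition with the upright handle makes two bays, centred at own x +60 and -60 mm, each 104 mm (own x) by 112 mm (own y) inside: a packer fits with its long side along the caddy's x, with 28 mm beside it for each finger.
- caddy_grip (a point): grip point of the caddy's handle, on its middle line 75 mm above its underside. The handle is an upright board 16 mm thick (caddy x) and 70 mm wide (caddy y), its top 90 mm above the underside. Rotation is the caddy's.
- mark: grey rectangle with a black outline, flat on the bench, 254 by 142 mm inside the outline; origin at its centre, long side along own x. The caddy belongs in its middle, long side along the mark's long side, either way round.
- tape_roll: bystander, not to be disturbed: cardboard-brown roll, 96 mm across and 45 mm high, lying flat; centre of its underside
- tape_measure: bystander, not to be disturbed: black tape measure, 75 x 45 mm, 65 mm high; centre of its underside
- glue_jar: bystander, not to be disturbed: white jar, 64 mm across, 90 mm high; centre of its underside
- rail_offcut: bystander, not to be disturbed: U-shaped aluminium rail offcut, 200 x 40 mm, 33 mm high; centre of its underside
- screwdriver: bystander, not to be disturbed: screwdriver lying flat; its origin
- carton: bystander, not to be disturbed: small closed cardboard carton, 90 x 120 mm, 70 mm high; centre of its underside
Mind the look-alikes: they are no part of the job. Leave any yellow look-alike of the part that bears packer3_c alone.

How it is judged:
On the way, in this order (a step that is already met when the one before it is completed fails the run):
1. every packer lies flat in the caddy, none above the rim, the caddy not yet on its mark (z of packer0_c in the frame of caddy between 0 and 0.043 m and x of packer0_c in the frame of caddy between -0.115 and 0.115 m and y of packer0_c in the frame of caddy between -0.06 and 0.06 m and (angle between packer0_c's own z axis and vertical below 0.2 rad or angle between packer0_c's own z axis and vertical above 2.94 rad) and z of packer1_c in the frame of caddy between 0 and 0.043 m and x of packer1_c in the frame of caddy between -0.115 and 0.115 m and y of packer1_c in the frame of caddy between -0.06 and 0.06 m and (angle between packer1_c's own z axis and vertical below 0.2 rad or angle between packer1_c's own z axis and vertical above 2.94 rad) and z of packer2_c in the frame of caddy between 0 and 0.043 m and x of packer2_c in the frame of caddy between -0.115 and 0.115 m and y of packer2_c in the frame of caddy between -0.06 and 0.06 m and (angle between packer2_c's own z axis and vertical below 0.2 rad or angle between packer2_c's own z axis and vertical above 2.94 rad) and z of packer3_c in the frame of caddy between 0 and 0.043 m and x of packer3_c in the frame of caddy between -0.115 and 0.115 m and y of packer3_c in the frame of caddy between -0.06 and 0.06 m and (angle between packer3_c's own z axis and vertical below 0.2 rad or angle between packer3_c's own z axis and vertical above 2.94 rad) and z of packer4_c in the frame of caddy between 0 and 0.043 m and x of packer4_c in the frame of caddy between -0.115 and 0.115 m and y of packer4_c in the frame of caddy between -0.06 and 0.06 m and (angle between packer4_c's own z axis and vertical below 0.2 rad or angle between packer4_c's own z axis and vertical above 2.94 rad) and z of packer5_c in the frame of caddy between 0 and 0.043 m and x of packer5_c in the frame of caddy between -0.115 and 0.115 m and y of packer5_c in the frame of caddy between -0.06 and 0.06 m and (angle between packer5_c's own z axis and vertical below 0.2 rad or angle between packer5_c's own z axis and vertical above 2.94 rad) and horizontal distance between caddy and mark above 0.08 m), for 0.3 s.
2. the loaded caddy stands on the mark (horizontal distance between caddy and mark below 0.022 m and angle between the x axis of caddy and the x axis of mark, either way round below 0.15 rad), for 0.2 s.
At the end, for the whole second after the job is handed in: Every packer present lies flat (within 0.2 rad) inside the caddy, its centre no more than 43 mm above the caddy's underside (at most three deep); the caddy stands on the bench within 22 mm of the mark's centre and within 0.15 rad of its direction; the slide is within 6 mm of fully back; all at rest (all of step 2 and z of packer0_c in the frame of caddy between 0 and 0.043 m and x of packer0_c in the frame of caddy between -0.115 and 0.115 m and y of packer0_c in the frame of caddy between -0.06 and 0.06 m and (angle between packer0_c's own z axis and vertical below 0.2 rad or angle between packer0_c's own z axis and vertical above 2.94 rad) and z of packer1_c in the frame of caddy between 0 and 0.043 m and x of packer1_c in the frame of caddy between -0.115 and 0.115 m and y of packer1_c in the frame of caddy between -0.06 and 0.06 m and (angle between packer1_c's own z axis and vertical below 0.2 rad or angle between packer1_c's own z axis and vertical above 2.94 rad) and z of packer2_c in the frame of caddy between 0 and 0.043 m and x of packer2_c in the frame of caddy between -0.115 and 0.115 m and y of packer2_c in the frame of caddy between -0.06 and 0.06 m and (angle between packer2_c's own z axis and vertical below 0.2 rad or angle between packer2_c's own z axis and vertical above 2.94 rad) and z of packer3_c in the frame of caddy between 0 and 0.043 m and x of packer3_c in the frame of caddy between -0.115 and 0.115 m and y of packer3_c in the frame of caddy between -0.06 and 0.06 m and (angle between packer3_c's own z axis and vertical below 0.2 rad or angle between packer3_c's own z axis and vertical above 2.94 rad) and z of packer4_c in the frame of caddy between 0 and 0.043 m and x of packer4_c in the frame of caddy between -0.115 and 0.115 m and y of packer4_c in the frame of caddy between -0.06 and 0.06 m and (angle between packer4_c's own z axis and vertical below 0.2 rad or angle between packer4_c's own z axis and vertical above 2.94 rad) and z of packer5_c in the frame of caddy between 0 and 0.043 m and x of packer5_c in the frame of caddy between -0.115 and 0.115 m and y of packer5_c in the frame of caddy between -0.06 and 0.06 m and (angle between packer5_c's own z axis and vertical below 0.2 rad or angle between packer5_c's own z axis and vertical above 2.94 rad) and value of joint feed below 0.006 m and height (world z) of caddy below 0.004 m and linear speed of caddy below 0.02 m/s and linear speed of each of packer0, packer1, packer2, packer3, packer4, packer5 below 0.03 m/s); the robot touches nothing.
It fails at once if the caddy is lifted off the bench or tipped (its underside's centre more than 15 mm up) (height (world z) of caddy above 0.015 m).
It fails at once if a bystander is moved more than 50 mm (distance of any of tape_roll, tape_measure, glue_jar, rail_offcut, screwdriver, carton from where it was at the start of the episode above 0.05 m).
Of packer3, packer4, packer5 only 1 to 3 are there at a start; the rules pass over those that are not, and their reading is None.
At some moment in a run one of caddy may be knocked a few centimetres aside while the robot is not near it.
Once in a run the grip may slacken for a moment while it holds something.
It also fails if it takes over 210 s, if anything falls off the work surface, if the arm or the gripper's body presses on something with over 40 N, if the wrist force passes 120 N, or if a joint passes its speed limit or range.

## Robot

A 7-joint arm with a two-finger parallel gripper is mounted at the origin on the work surface. World frame = base frame: x ahead of the robot, y to its left, z up, the work surface at z = 0. Lengths are in m, angles in rad, forces in N, time in s.
With the tool pointing down it reaches from about 0.4 to 0.85 m from the base axis. Payload 4.5 kg.
Tool frame: the origin (TCP) lies between the finger pads; the fingertips stand 11 mm ahead of it and the grasp point (between the pads) lies 8 mm behind it (r.tip_reach is the distance from the TCP to the fingertips, in m); x points along the fingers, y is the direction in which the jaws open and shut, and the axes are right-handed (so a half turn about x gives the same grasp; the last joint's range is limited). The gripper opens to 88 mm and grips with 3 to 60 N. Pads are 18 mm wide; open, the fingers measure 123 mm over their backs; the gripper's body (75 mm by 187 mm) begins 45 mm behind the grasp point.
Start: joints at [1.353, 0.689, -0.195, 1.565, 0.157, 0.902, -0.215], TCP at [0.156, -0.605, 0.25] pointing down, gripper open.
Joint ranges: [-3.01, 3.01], [-0.46, 2.08], [-1.47, 1.51], [0.13, 2.56], [-1, 4.14], [0.04, 2.09], [-2.66, 2.66]. Speed limits (rad/s): [2.57, 2.57, 3.14, 3.14, 3.14, 3.14, 3.14].

## Interface

Orientations are given as a unit quaternion [x, y, z, w].
In Python, from plant import r gives the robot as it stands.
- The arm moves only by the tool drive_tool, never from a script. Its argument "deltas" is a list of rows, each a list of 3 entries, a list of its own where there are three numbers: the turn, a rotation vector about the tool's x, y, z in degrees, then the shift along the tool's x, y, z in cm, then the finger opening in cm, from 0 to 8.81. A call has 1 to 12 rows; each row shifts and turns the commanded pose from where the row before left it, along the tool's axes as they then stand; what a row does not reach is not made up. A row lasts 1/12 s, in which the tool goes at most 41.7 mm and 7.16 degrees, less where a joint would pass 70% of its speed; a pose out of reach is approached as far as the arm can. A call is refused whole if a number of a shift passes 4.17 or a number of a turn 7.16, either way. A call with a gripper value outside its range is refused whole. The fingers move at their own pace and stop on an object; "force" is the grip in N (left out, the last holds). Time passes only in rows, so rows that do not move let the fingers close. It gives the time, the measured TCP pose, the force and the opening at its end, in the units of the state.
- r.get_state(): the state, without advancing time (a new reading comes with each control period).
- r.snapshot(name): name is "scene" or "top" or "wrist"; returns a dict with "color" (400x640x3 uint8, red, green, blue), "fov_y" (degrees; the focal length in pixels is half the picture's height over the tangent of half this angle, whatever the lens; pixels are square), "cx", "cy" (the principal point, pixels), "extrinsics" (4x4, takes a point from world to camera coordinates); the wrist camera has in their place "tool_from_camera" (4x4, takes a point from camera to tool coordinates, whose origin is the TCP and whose axes are the tool frame's). Camera axes: x right, y up, looking along -z (the intrinsics and any distortion apply to the point x, -y, -z); pixel columns grow to the right and rows downward; lengths in m; the calibration is good to about 2 mm. A picture is of the moment at which its call begins: read the wrist's pose just before it. There is no depth.
- r.finish_job(): hands the job in, once; it reports no verdict.
The state is a dict: "clock": time; "q": joint angles; "qd": joint speeds; "joint_torque": joint torques, N m; "tool_pos": TCP position; "eef_rot": TCP orientation; "contact_force": force on the tool from outside, world axes, zero at the start; "moment": the same for the moment, N m; "opening": opening from 0.0 (shut) to 1.0 (fully open).
Only numpy, scipy, OpenCV 4.12 (cv2) and the standard library are available. Lean on these libraries where they do the work, as an engineer would, in place of code of your own. Each camera call takes 0.05 s, during which the arm holds its last target. There are 200 camera calls.

## Working session

There is one attempt and no reset: what is moved stays moved. The work goes in short steps, Python scripts to look and compute and a tool call to move; the robot and the scene stay as the last step left them, time stands still between calls to the robot, and variables do not carry over. Pictures are saved under pics/ and viewed, about 12 in all and at most 16, crops included, and the job is handed in when it is done.

Besides the shell and the picture viewer there is one more tool, called after "Call:" by a JSON object that holds its "op" and its "data", one argument or row to a line. drive_tool: Moves the arm, as the interface text tells. Its arguments: {"type":"object","properties":{"deltas":{"type":"array","items":{"type":"array"}},"force":{"type":"number"}},"required":["deltas"]}

```bash
ls; mkdir -p pics; cat > h.py <<'E'
import numpy as np, cv2
from plant import r
from scipy.spatial.transform import Rotation as R
def snap(name,save=None):
    st=r.get_state(); d=r.snapshot(name)
    if save: cv2.imwrite('pics/'+save+'.png',cv2.cvtColor(d['color'],cv2.COLOR_RGB2BGR))
    d['f']=200/np.tan(np.radians(d['fov_y'])/2)
    if name=='wrist':
        T=np.eye(4);T[:3,:3]=R.from_quat(st['eef_rot']).as_matrix();T[:3,3]=st['tool_pos']
        d['W']=T@np.array(d['tool_from_camera'])
    else: d['W']=np.linalg.inv(np.array(d['extrinsics']))
    return d
def ray(d,u,v,z):
    c=np.array([(u-d['cx'])/d['f'],-(v-d['cy'])/d['f'],-1])
    w=d['W'][:3,:3]@c;o=d['W'][:3,3]
    return o+w*(z-o[2])/w[2]
def proj(d,p):
    c=np.linalg.inv(d['W'])@np.append(p,1)
    return d['cx']+d['f']*c[0]/-c[2], d['cy']-d['f']*c[1]/-c[2]
E
python3 - <<'E'
from h import *
for n in('scene','top'):
    d=snap(n,n); print(n,d['f'],d['cx'],d['cy'],d['W'].round(3).tolist(),[k for k in d])
print(r.get_state())
a=cv2.imread('pics/scene.png');b=cv2.imread('pics/top.png')
E
```

```text
pics
scene 489.30249003070713 316.4495421077075 195.14312190891496 [[0.864, -0.412, 0.289, 0.92], [0.503, 0.702, -0.505, -0.727], [0.005, 0.582, 0.813, 1.185], [0.0, 0.0, 0.0, 1.0]] ['color', 'fov_y', 'cx', 'cy', 'extrinsics', 'f', 'W']
top 405.4435765292651 317.8798666207978 200.15318705753108 [[0.0, 0.996, -0.093, 0.408], [-1.0, -0.0, -0.009, -0.051], [-0.009, 0.093, 0.996, 1.328], [0.0, 0.0, 0.0, 1.0]] ['color', 'fov_y', 'cx', 'cy', 'extrinsics', 'f', 'W']
{'clock': 0.1, 'q': array([ 1.35280629,  0.68988719, -0.19452806,  1.56623025,  0.1573149 ,
        0.90251772, -0.21508999]), 'qd': array([-6.10701684e-05, -2.36961715e-03, -1.72444143e-03, -2.82707191e-03,
        6.80023934e-04,  1.44016262e-04,  1.50451155e-04]), 'joint_torque': array([-4.09342945e-03, -5.28505540e+01, -1.27156690e+00, -1.53836936e+01,
       -5.24747372e-02,  2.04949953e-03,  5.14331327e-05]), 'tool_pos': array([ 0.15553274, -0.60477044,  0.24900111]), 'eef_rot': array([-0.70138702, -0.08939244,  0.7016246 , -0.08825052]), 'contact_force': array([ 0.67187036,  0.07988931, -0.08210367]), 'moment': array([ 0.03949066, -0.00020556,  0.01341897]), 'opening': 0.9969668154494093}
```

View pics/top.png

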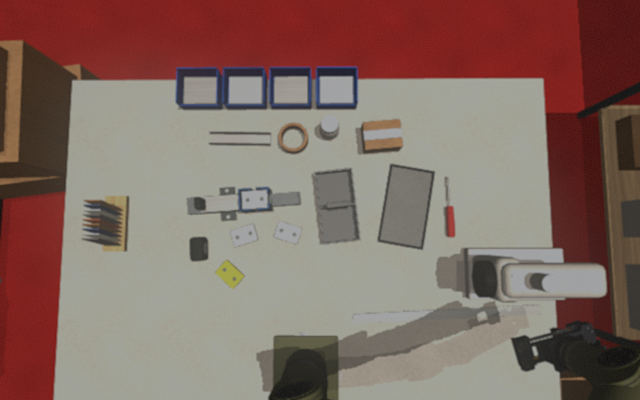

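View pics/scene.png

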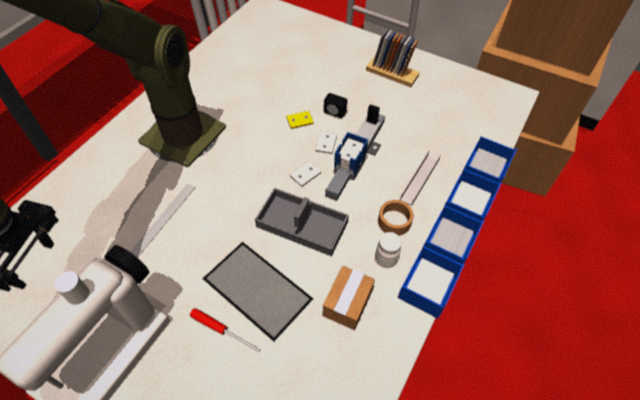

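The top view shows two white strays at px (244,236) and (288,232), and a yellow decoy at (230,273). The feeder is centred at (255,200) with its handle at (200,203) and apron to the right. The caddy is at (336,206) and the mark at (407,206).

```bash
python3 - <<'E'
from h import *
d=snap('top')
im=cv2.cvtColor(d['color'],cv2.COLOR_RGB2BGR)
hsv=cv2.cvtColor(im,cv2.COLOR_BGR2HSV)
cv2.imwrite('pics/topc.png',cv2.resize(im[155:295,180:440],None,fx=3,fy=3,interpolation=cv2.INTER_CUBIC))
for p in [(270,300),(244,230),(292,238),(255,195),(345,190),(407,206),(300,199),(200,203),(395,180)]: print(p,hsv[p[1],p[0]])
def rects(m,z,box,amin):
    m=m.astype('uint8')*255; k=np.zeros_like(m);x0,y0,x1,y1=box;k[y0:y1,x0:x1]=m[y0:y1,x0:x1]
    for c in cv2.findContours(k,cv2.RETR_EXTERNAL,cv2.CHAIN_APPROX_NONE)[0]:
        if cv2.contourArea(c)<amin: continue
        b=cv2.boxPoints(cv2.minAreaRect(c)); P=np.array([ray(d,u,v,z) for u,v in b])
        e=P[1]-P[0];f=P[2]-P[1]
        print(b.mean(0).round(1),P.mean(0).round(4),'L',np.linalg.norm(e).round(4),np.degrees(np.arctan2(e[1],e[0])).round(1),np.linalg.norm(f).round(4),np.degrees(np.arctan2(f[1],f[0])).round(1))
H,S,V=cv2.split(hsv)
g=cv2.cvtColor(im,cv2.COLOR_BGR2LAB).astype(int)
print('strays');rects((g[...,2]<g[300,270,2]-4)&(V>150),.012,(220,215,312,262),100)
print('dark');rects((V<140),0.0,(305,160,440,255),300)
E
```

```text
(270, 300) [ 37  14 164]
(244, 230) [120   3 165]
(292, 238) [105   3 163]
(255, 195) [ 98   6 164]
(345, 190) [ 17  15 116]
(407, 206) [ 21  21 121]
(300, 199) [ 22  23 122]
(200, 203) [30 13 60]
(395, 180) [ 25  23 123]
strays
[243.6 234.8] [0.4186 0.2005 0.012 ] L 0.0736 -71.5 0.0493 -160.7
[287.5 232. ] [0.4278 0.0583 0.012 ] L 0.0496 -16.6 0.0724 -107.0
dark
[335.2 206. ] [ 0.5139 -0.0967  0.    ] L 0.1379 -83.4 0.2429 -173.9
[406.  206.3] [ 0.5131 -0.3289  0.    ] L 0.266 -10.2 0.1564 -99.7
```

View pics/topc.png

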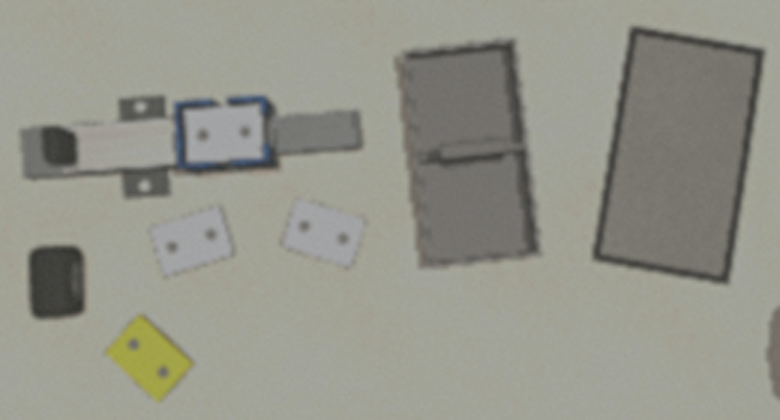

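```bash
cat >> h.py <<'E'
def plan(*wps):
    """print shifts (cm, tool axes) and turn about tool x (deg) through waypoints (x,y,z,theta deg)"""
    st=r.get_state();M=R.from_quat(st['eef_rot']).as_matrix();p=np.array(st['tool_pos'])
    th=np.degrees(np.arctan2(M[1,1],M[0,1]))
    print('clk %.1f pos %s th %.2f tilt(down err) %s open %.3f'%(st['clock'],p.round(4),th,M[:,0].round(3),st['opening']), 'q',np.round(st['q'],2))
    for x,y,z,t in wps:
        D=np.array([x,y,z])-p;a=np.radians(th)
        print((x,y,z,t),'turn %.1f'%(-((t-th+180)%360-180)),'shift before turn', np.round([-D[2]*100,(D[0]*np.cos(a)+D[1]*np.sin(a))*100,(D[0]*np.sin(a)-D[1]*np.cos(a))*100],2))
        p=np.array([x,y,z]);th=t
E
python3 - <<'E'
from h import *
d=snap('top')
def q(n,pts,z):
    P=np.array([ray(d,u/3+180-1/3,v/3+155-1/3,z) for u,v in pts]);print(n,P[:,:2].round(3).tolist(),'mean',P.mean(0).round(4),
     'edges',[(np.linalg.norm(e).round(3),np.degrees(np.arctan2(e[1],e[0])).round(1)) for e in np.roll(P,-1,0)-P])
q('well',[(176,102),(268,97),(275,166),(180,170)],.098)
q('handle',[(60,147)],.106)
q('slide end/apron end',[(24,153),(362,130)],.034)
q('rim',[(404,53),(514,41),(539,253),(422,267)],.04)
q('mark',[(632,30),(763,51),(727,281),(595,258)],0)
q('caddyhandle',[(430,156),(524,146)],.09)
q('packer in well',[(185,108),(262,103),(266,160),(190,165)],.078)
plan()
E
```

```text
well [[0.559, 0.203], [0.564, 0.109], [0.493, 0.101], [0.489, 0.197]] mean [0.5261 0.1524 0.098 ] edges [(np.float64(0.094), np.float64(-86.9)), (np.float64(0.071), np.float64(-173.6)), (np.float64(0.097), np.float64(92.4)), (np.float64(0.07), np.float64(4.4))]
handle [[0.512, 0.318]] mean [0.5118 0.3176 0.106 ] edges [(np.float64(0.0), np.float64(0.0))]
slide end/apron end [[0.511, 0.378], [0.536, 0.016]] mean [0.5238 0.197  0.034 ] edges [(np.float64(0.362), np.float64(-86.1)), (np.float64(0.362), np.float64(93.9))]
rim [[0.618, -0.029], [0.631, -0.146], [0.405, -0.171], [0.391, -0.048]] mean [ 0.5113 -0.0986  0.04  ] edges [(np.float64(0.118), np.float64(-83.8)), (np.float64(0.227), np.float64(-173.8)), (np.float64(0.124), np.float64(96.8)), (np.float64(0.229), np.float64(4.8))]
mark [[0.65, -0.28], [0.627, -0.423], [0.375, -0.378], [0.4, -0.236]] mean [ 0.513  -0.3291  0.    ] edges [(np.float64(0.146), np.float64(-99.3)), (np.float64(0.256), np.float64(169.8)), (np.float64(0.144), np.float64(80.2)), (np.float64(0.254), np.float64(-10.0))]
caddyhandle [[0.504, -0.056], [0.514, -0.152]] mean [ 0.509  -0.1043  0.09  ] edges [(np.float64(0.096), np.float64(-83.9)), (np.float64(0.096), np.float64(96.1))]
packer in well [[0.555, 0.197], [0.56, 0.118], [0.501, 0.113], [0.496, 0.191]] mean [0.5277 0.1547 0.078 ] edges [(np.float64(0.08), np.float64(-86.3)), (np.float64(0.059), np.float64(-175.3)), (np.float64(0.079), np.float64(93.8)), (np.float64(0.059), np.float64(6.0))]
clk 0.2 pos [ 0.1556 -0.605   0.2492] th -75.57 tilt(down err) [-0.     0.001 -1.   ] open 1.001 q [ 1.35  0.69 -0.19  1.57  0.16  0.9  -0.22]
```

```bash
python3 - <<'E'
from h import *
plan((.22,-.40,.25,-75.6),(.42,-.15,.25,-75.6),(.428,.058,.25,-16.6),(.428,.058,.15,-16.6))
E
```

```text
clk 0.2 pos [ 0.1556 -0.605   0.2492] th -75.57 tilt(down err) [-0.     0.001 -1.   ] open 1.001 q [ 1.35  0.69 -0.19  1.57  0.16  0.9  -0.22]
(0.22, -0.4, 0.25, -75.6) turn 0.0 shift before turn [ -0.08 -18.25 -11.34]
(0.42, -0.15, 0.25, -75.6) turn -0.0 shift before turn [ -0.   -19.24 -25.59]
(0.428, 0.058, 0.25, -16.6) turn -59.0 shift before turn [ -0.   -19.95  -5.95]
(0.428, 0.058, 0.15, -16.6) turn -0.0 shift before turn [10.  0. -0.]
```

Call:
{"op": "drive_tool", "data": {
  "deltas": [
    [[0, 0, 0], [0, -2.6, -1.62], 8.8],
    [[0, 0, 0], [0, -2.6, -1.62], 8.8],
    [[0, 0, 0], [0, -2.6, -1.62], 8.8],
    [[0, 0, 0], [0, -2.6, -1.62], 8.8],
    [[0, 0, 0], [0, -2.6, -1.62], 8.8],
    [[0, 0, 0], [0, -2.6, -1.62], 8.8],
    [[0, 0, 0], [0, -2.6, -1.62], 8.8],
    [[0, 0, 0], [0, -1.92, -2.56], 8.8],
    [[0, 0, 0], [0, -1.92, -2.56], 8.8],
    [[0, 0, 0], [0, -1.92, -2.56], 8.8],
    [[0, 0, 0], [0, -1.92, -2.56], 8.8],
    [[0, 0, 0], [0, -1.92, -2.56], 8.8]
  ],
  "force": 25
}}

```text
clock: 1.2
tool_pos: [0.321, -0.2747, 0.2498]
eef_rot: [0.702, 0.089, -0.701, 0.089]
contact_force: [0.1, -0.0, 0.5]
opening: 1.0
```

Call:
{"op": "drive_tool", "data": {
  "deltas": [
    [[0, 0, 0], [0, -1.92, -2.56], 8.8],
    [[0, 0, 0], [0, -1.92, -2.56], 8.8],
    [[0, 0, 0], [0, -1.92, -2.56], 8.8],
    [[0, 0, 0], [0, -1.92, -2.56], 8.8],
    [[0, 0, 0], [0, -1.92, -2.56], 8.8],
    [[0, 0, 0], [0, -2.5, -0.74], 8.8],
    [[0, 0, 0], [0, -2.5, -0.74], 8.8],
    [[0, 0, 0], [0, -2.5, -0.74], 8.8],
    [[0, 0, 0], [0, -2.5, -0.74], 8.8],
    [[0, 0, 0], [0, -2.5, -0.74], 8.8],
    [[0, 0, 0], [0, -2.5, -0.74], 8.8],
    [[0, 0, 0], [0, -2.5, -0.74], 8.8]
  ]
}}

```text
clock: 2.2
tool_pos: [0.4267, 0.0326, 0.2497]
eef_rot: [0.702, 0.089, -0.701, 0.089]
contact_force: [0.4, -0.1, 0.4]
opening: 1.0
```

Call:
{"op": "drive_tool", "data": {
  "deltas": [
    [[0, 0, 0], [0, -2.5, -0.74], 8.8],
    [[-6.55, 0, 0], [0, 0, 0], 8.8],
    [[-6.55, 0, 0], [0, 0, 0], 8.8],
    [[-6.55, 0, 0], [0, 0, 0], 8.8],
    [[-6.55, 0, 0], [0, 0, 0], 8.8],
    [[-6.55, 0, 0], [0, 0, 0], 8.8],
    [[-6.55, 0, 0], [0, 0, 0], 8.8],
    [[-6.55, 0, 0], [0, 0, 0], 8.8],
    [[-6.55, 0, 0], [0, 0, 0], 8.8],
    [[-6.55, 0, 0], [0, 0, 0], 8.8],
    [[0, 0, 0], [0, 0, 0], 8.8]
  ]
}}

```text
clock: 3.12
tool_pos: [0.4278, 0.0573, 0.2496]
eef_rot: [-0.566, -0.423, 0.566, -0.423]
contact_force: [0.0, -0.2, 0.9]
opening: 1.0
```

```bash
python3 - <<'E'
from h import *
plan((.428,.058,.014,-16.6))
d=snap('wrist','w1')
for n,p in dict(B=(.428,.058,.012),A=(.4186,.2005,.012),out=(.533,.063,.03),mag=(.527,.153,.098),caddyrim=(.511,-.0986,.04)).items(): print(n,np.round(proj(d,p)))
print(d['W'].round(3).tolist())
E
```

```text
clk 3.1 pos [0.4278 0.0573 0.2496] th -16.47 tilt(down err) [-0.  0. -1.] open 1.000 q [ 0.05  0.47 -0.43  2.11  0.33  0.62 -0.89]
(0.428, 0.058, 0.014, -16.6) turn 0.1 shift before turn [23.56  0.   -0.08]
B [321. 171.]
A [279.  60.]
out [401. 146.]
mag [395.  61.]
caddyrim [412. 267.]
[[0.959, 0.27, 0.082, 0.449], [-0.282, 0.919, 0.275, 0.129], [-0.001, -0.287, 0.958, 0.386], [0.0, 0.0, 0.0, 1.0]]
```

View pics/w1.png

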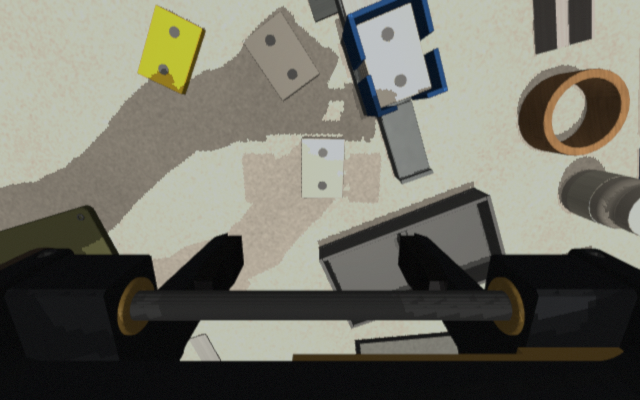

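The wrist view has stray B at px (323,168) and A at (284,55), against predicted (321,171) and (279,60), so the calibration holds.

Call:
{"op": "drive_tool", "data": {
  "deltas": [
    [[0, 0, 0], [3, 0, 0], 8.8],
    [[0, 0, 0], [3, 0, 0], 8.8],
    [[0, 0, 0], [3, 0, -0.1], 8.8],
    [[0, 0, 0], [3, 0, 0], 8.8],
    [[0, 0, 0], [3, 0, 0], 8.8],
    [[0, 0, 0], [3, 0, 0], 8.8],
    [[0, 0, 0], [2.5, 0, 0], 8.8],
    [[0, 0, 0], [1.5, 0, 0], 8.8],
    [[0, 0, 0], [1, 0, 0], 8.8],
    [[0, 0, 0], [0.5, 0, 0], 8.8],
    [[0, 0, 0], [0, 0, 0], 5],
    [[0, 0, 0], [0, 0, 0], 5]
  ],
  "force": 25
}}

```text
clock: 4.17
tool_pos: [0.4317, 0.0571, 0.0476]
eef_rot: [-0.565, -0.421, 0.569, -0.423]
contact_force: [-0.1, -0.9, 0.3]
opening: 0.87
```

Call:
{"op": "drive_tool", "data": {
  "deltas": [
    [[0, 0, 0], [0, 0, 0], 5],
    [[0, 0, 0], [0, 0, 0], 5],
    [[0, 0, 0], [0, 0, 0], 5],
    [[0, 0, 0], [0, 0, 0], 5],
    [[0, 0, 0], [0, 0, 0], 5],
    [[0, 0, 0], [-1, 0, 0], 5],
    [[0, 0, 0], [-2, 0, 0], 5],
    [[0, 0, 0], [-3, 0, 0], 5],
    [[0, 0, 0], [-3, 0, 0], 5],
    [[0, 0, 0], [-3, 0, 0], 5],
    [[0, 0, 0], [0, 0, 0], 5]
  ]
}}

```text
clock: 5.08
tool_pos: [0.4336, 0.0585, 0.1717]
eef_rot: [0.568, 0.421, -0.567, 0.424]
contact_force: [0.6, 0.7, -0.5]
opening: 0.568
```

```bash
cat >> h.py <<'E'
def caddy(save=None):
    "caddy pose from the top view: dark blob, rim at z=.04"
    d=snap('top',save);im=d['color']
    g=cv2.cvtColor(im,cv2.COLOR_RGB2GRAY)
    return d,g
E
python3 - <<'E'
from h import *
plan((.4508,-.105,.13,-84.2),(.4508,-.105,.02,-84.2))
E
```

```text
clk 5.1 pos [0.4336 0.0585 0.1717] th -16.68 tilt(down err) [ 0.004 -0.003 -1.   ] open 0.568 q [ 0.16  0.66 -0.63  2.18  0.79  0.54 -1.37]
(0.4508, -0.105, 0.13, -84.2) turn 67.5 shift before turn [ 4.17  6.34 15.17]
(0.4508, -0.105, 0.02, -84.2) turn -0.0 shift before turn [11.  0. -0.]
```

The descent was rate-limited and stopped short, so nothing was grasped. I'll redo it slower.

Call:
{"op": "drive_tool", "data": {
  "deltas": [
    [[0, 0, 0], [1.5, -0.5, 0.2], 8.8],
    [[0, 0, 0], [1.5, 0, 0], 8.8],
    [[0, 0, 0], [1.5, 0, 0], 8.8],
    [[0, 0, 0], [1.5, 0, 0], 8.8],
    [[0, 0, 0], [1.5, 0, 0], 8.8],
    [[0, 0, 0], [1.5, 0, 0], 8.8],
    [[0, 0, 0], [1.5, 0, 0], 8.8],
    [[0, 0, 0], [1, 0, 0], 8.8],
    [[0, 0, 0], [1, 0, 0], 8.8],
    [[0, 0, 0], [1, 0, 0], 8.8],
    [[0, 0, 0], [0, 0, 0], 8.8]
  ]
}}

```text
clock: 6.0
tool_pos: [0.4255, 0.0562, 0.0344]
eef_rot: [-0.564, -0.422, 0.57, -0.423]
contact_force: [0.3, -0.1, 1.1]
opening: 1.001
```

```bash
python3 - <<'E'
from h import *
plan((.428,.058,.0145,-16.6))
E
```

```text
clk 6.0 pos [0.4255 0.0562 0.0344] th -16.60 tilt(down err) [-0.005 -0.006 -1.   ] open 1.001 q [-0.11  0.91 -0.21  2.27  1.69  0.17 -2.22]
(0.428, 0.058, 0.0145, -16.6) turn 0.0 shift before turn [ 1.99  0.19 -0.24]
```

Call:
{"op": "drive_tool", "data": {
  "deltas": [
    [[0, 0, 0], [0.7, 0.1, -0.1], 8.8],
    [[0, 0, 0], [0.7, 0.1, -0.1], 8.8],
    [[0, 0, 0], [0.6, 0, 0], 8.8],
    [[0, 0, 0], [0, 0, 0], 5],
    [[0, 0, 0], [0, 0, 0], 5],
    [[0, 0, 0], [0, 0, 0], 5],
    [[0, 0, 0], [0, 0, 0], 5],
    [[0, 0, 0], [0, 0, 0], 5],
    [[0, 0, 0], [0, 0, 0], 5],
    [[0, 0, 0], [0, 0, 0], 5]
  ]
}}

```text
clock: 6.83
tool_pos: [0.4289, 0.0576, 0.0162]
eef_rot: [-0.565, -0.421, 0.569, -0.424]
contact_force: [-0.2, 0.1, 4.8]
opening: 0.632
```

```bash
python3 - <<'E'
from h import *
plan((.428,.058,.0145,-16.6))
E
```

```text
clk 6.8 pos [0.4289 0.0576 0.0162] th -16.61 tilt(down err) [-0.002 -0.006 -1.   ] open 0.632 q [-0.06  0.96 -0.29  2.26  1.77  0.25 -2.31]
(0.428, 0.058, 0.0145, -16.6) turn -0.0 shift before turn [ 0.17 -0.09 -0.02]
```

Call:
{"op": "drive_tool", "data": {
  "deltas": [
    [[0, 0, 0], [-0.5, 0, 0], 5],
    [[0, 0, 0], [-1.2, 0, 0], 5],
    [[0, 0, 0], [-1.5, 0, 0], 5],
    [[0, 0, 0], [-1.5, 0, 0], 5],
    [[0, 0, 0], [-1.5, 0, 0], 5],
    [[0, 0, 0], [-1.5, 0, 0], 5],
    [[0, 0, 0], [-1.5, 0, 0], 5],
    [[0, 0, 0], [-1.5, 0, 0], 5],
    [[0, 0, 0], [-1.5, 0, 0], 5],
    [[0, 0, 0], [0, 0, 0], 5]
  ]
}}

```text
clock: 7.67
tool_pos: [0.4304, 0.0582, 0.1325]
eef_rot: [-0.567, -0.42, 0.568, -0.425]
contact_force: [0.0, 1.5, -0.9]
opening: 0.629
```

```bash
python3 - <<'E'
from h import *
plan((.4508,-.105,.14,-84.2),(.4508,-.105,.02,-84.2))
E
```

```text
clk 7.7 pos [0.4304 0.0582 0.1325] th -16.67 tilt(down err) [ 0.003 -0.006 -1.   ] open 0.629 q [ 0.07  0.72 -0.51  2.22  0.92  0.42 -1.49]
(0.4508, -0.105, 0.14, -84.2) turn 67.5 shift before turn [-0.75  6.64 15.05]
(0.4508, -0.105, 0.02, -84.2) turn -0.0 shift before turn [12.  0. -0.]
```

Call:
{"op": "drive_tool", "data": {
  "deltas": [
    [[0, 0, 0], [-0.1, 0.66, 1.5], 5],
    [[0, 0, 0], [-0.1, 0.66, 1.5], 5],
    [[0, 0, 0], [-0.1, 0.66, 1.5], 5],
    [[0, 0, 0], [-0.1, 0.66, 1.5], 5],
    [[0, 0, 0], [-0.1, 0.66, 1.5], 5],
    [[0, 0, 0], [-0.1, 0.66, 1.5], 5],
    [[0, 0, 0], [-0.1, 0.66, 1.5], 5],
    [[0, 0, 0], [-0.1, 0.66, 1.5], 5],
    [[0, 0, 0], [0, 0.66, 1.5], 5],
    [[0, 0, 0], [0, 0.66, 1.5], 5]
  ]
}}

```text
clock: 8.5
tool_pos: [0.4495, -0.1054, 0.139]
eef_rot: [-0.565, -0.421, 0.569, -0.424]
contact_force: [-0.0, 0.1, -0.6]
opening: 0.632
```

Call:
{"op": "drive_tool", "data": {
  "deltas": [
    [[5.6, 0, 0], [0, 0, 0], 5],
    [[5.6, 0, 0], [0, 0, 0], 5],
    [[5.6, 0, 0], [0, 0, 0], 5],
    [[5.6, 0, 0], [0, 0, 0], 5],
    [[5.6, 0, 0], [0, 0, 0], 5],
    [[5.6, 0, 0], [0, 0, 0], 5],
    [[5.6, 0, 0], [0, 0, 0], 5],
    [[5.6, 0, 0], [0, 0, 0], 5],
    [[5.6, 0, 0], [0, 0, 0], 5],
    [[5.6, 0, 0], [0, 0, 0], 5],
    [[5.6, 0, 0], [0, 0, 0], 5],
    [[5.6, 0, 0], [0, 0, 0], 5]
  ]
}}

```text
clock: 9.5
tool_pos: [0.4496, -0.1047, 0.1391]
eef_rot: [-0.706, -0.033, 0.707, -0.039]
contact_force: [-1.0, 0.5, -1.5]
opening: 0.632
```

```bash
python3 - <<'E'
from h import *
plan((.4508,-.105,.14,-84.2),(.4508,-.105,.02,-84.2))
d=snap('top')
im=cv2.cvtColor(d['color'],cv2.COLOR_RGB2BGR)
d2=snap('wrist');im2=cv2.cvtColor(d2['color'],cv2.COLOR_RGB2BGR)
o=np.vstack([cv2.resize(im[160:260,180:380],None,fx=2.5,fy=2.5,interpolation=cv2.INTER_CUBIC),cv2.resize(im2,(500,312))])
cv2.imwrite('pics/c1.png',o)
E
```

```text
clk 9.5 pos [ 0.4496 -0.1047  0.1391] th -84.10 tilt(down err) [-0.001 -0.008 -1.   ] open 0.632 q [ 0.3   0.69 -0.28  2.15  0.53  0.37 -1.89]
(0.4508, -0.105, 0.14, -84.2) turn 0.1 shift before turn [-0.09  0.04 -0.11]
(0.4508, -0.105, 0.02, -84.2) turn -0.0 shift before turn [12.  0. -0.]
```

View pics/c1.png

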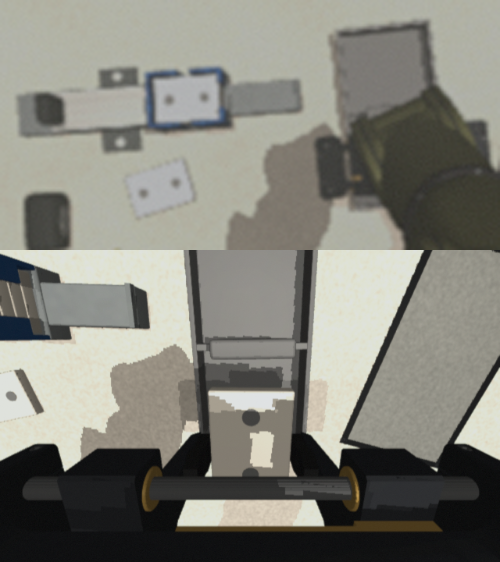

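The top view still shows the caddy in place and the packer held. I'll put it in the far (+x) bay, where the arm is less folded.

Call:
{"op": "drive_tool", "data": {
  "deltas": [
    [[0, 0, 0], [0, 0, -1.74], 5],
    [[0, 0, 0], [0, 0, -1.74], 5],
    [[0, 0, 0], [0, 0.1, -1.74], 5],
    [[0, 0, 0], [0, 0, -1.74], 5],
    [[0, 0, 0], [0, 0, -1.74], 5],
    [[0, 0, 0], [0, 0, -1.74], 5],
    [[0, 0, 0], [0, 0, -1.74], 5],
    [[0, 0, 0], [1.5, 0, 0], 5],
    [[0, 0, 0], [1.5, 0, 0], 5],
    [[0, 0, 0], [1.5, 0, 0], 5],
    [[0, 0, 0], [1.5, 0, 0], 5],
    [[0, 0, 0], [0, 0, 0], 5]
  ]
}}

```text
clock: 10.6
tool_pos: [0.5688, -0.0931, 0.0764]
eef_rot: [-0.704, -0.036, 0.708, -0.042]
contact_force: [-0.5, -0.5, -1.0]
opening: 0.633
```

```bash
python3 - <<'E'
from h import *
plan((.5705,-.093,.023,-84.2))
d=snap('wrist','w2')
E
```

```text
clk 10.6 pos [ 0.5688 -0.0931  0.0764] th -83.65 tilt(down err) [-0.006 -0.008 -1.   ] open 0.633 q [ 0.25  0.89 -0.3   1.83  0.51  0.5  -1.86]
(0.5705, -0.093, 0.023, -84.2) turn 0.6 shift before turn [ 5.34  0.01 -0.17]
```

View pics/w2.png

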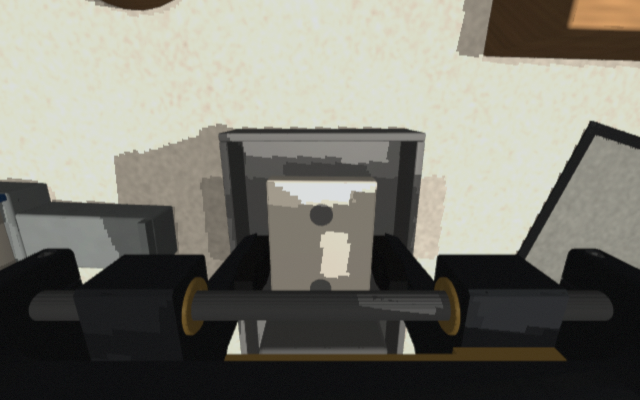

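The packer (px 267–377) is centred between the bay walls (222–424). I'll lower it and release.

Call:
{"op": "drive_tool", "data": {
  "deltas": [
    [[0, 0, 0], [1, 0, 0], 5],
    [[0, 0, 0], [1, 0, -0.1], 5],
    [[0, 0, 0], [1, 0, 0], 5],
    [[0, 0, 0], [1, 0, 0], 5],
    [[0, 0, 0], [0.8, 0, 0], 5],
    [[0, 0, 0], [0.5, 0, 0], 5],
    [[0, 0, 0], [0, 0, 0], 5],
    [[0, 0, 0], [0, 0, 0], 6.4],
    [[0, 0, 0], [0, 0, 0], 6.4],
    [[0, 0, 0], [0, 0, 0], 6.4]
  ]
}}

```text
clock: 11.48
tool_pos: [0.5724, -0.0933, 0.0271]
eef_rot: [-0.706, -0.035, 0.706, -0.041]
contact_force: [-0.2, 0.2, -0.7]
opening: 0.724
```

Call:
{"op": "drive_tool", "data": {
  "deltas": [
    [[0, 0, 0], [0, 0, 0], 6.4],
    [[0, 0, 0], [-1, 0, 0], 6.4],
    [[0, 0, 0], [-1.5, 0, 0], 6.4],
    [[0, 0, 0], [-2, 0, 0], 6.4],
    [[0, 0, 0], [-2, 0, 0], 6.4],
    [[0, 0, 0], [-2, 0, 0], 6.4],
    [[0, 0, 0], [-2, 0, 0], 8.8],
    [[0, 0, 0], [-2, 0, 0], 8.8],
    [[0, 0, 0], [-1, 0, 0], 8.8],
    [[0, 0, 0], [0, 0, 0], 8.8]
  ]
}}

```text
clock: 12.32
tool_pos: [0.5736, -0.0923, 0.1644]
eef_rot: [0.707, 0.035, -0.705, 0.041]
contact_force: [0.3, 0.9, 0.2]
opening: 0.987
```

```bash
python3 - <<'E'
from h import *
plan((.4107,.2242,.155,-83.65),(.4107,.2242,.0145,18.5))
E
```

```text
clk 12.3 pos [ 0.5736 -0.0923  0.1644] th -83.85 tilt(down err) [ 0.004 -0.008 -1.   ] open 0.987 q [ 0.3   0.76 -0.38  1.78  0.43  0.68 -1.79]
(0.4107, 0.2242, 0.155, -83.65) turn -0.2 shift before turn [  0.94 -33.22  12.8 ]
(0.4107, 0.2242, 0.0145, 18.5) turn -102.1 shift before turn [14.05  0.   -0.  ]
```

Call:
{"op": "drive_tool", "data": {
  "deltas": [
    [[0, 0, 0], [0.06, -2.08, 0.8], 8.8],
    [[0, 0, 0], [0.06, -2.08, 0.8], 8.8],
    [[0, 0, 0], [0.06, -2.08, 0.8], 8.8],
    [[0, 0, 0], [0.06, -2.08, 0.8], 8.8],
    [[0, 0, 0], [0.06, -2.08, 0.8], 8.8],
    [[0, 0, 0], [0.06, -2.08, 0.8], 8.8],
    [[0, 0, 0], [0.06, -2.08, 0.8], 8.8],
    [[0, 0, 0], [0.06, -2.08, 0.8], 8.8]
  ]
}}

```text
clock: 12.98
tool_pos: [0.4893, 0.0669, 0.1548]
eef_rot: [-0.705, -0.035, 0.707, -0.041]
contact_force: [0.5, 0.4, 0.4]
opening: 0.998
```

Call:
{"op": "drive_tool", "data": {
  "deltas": [
    [[0, 0, 0], [0.06, -2.08, 0.8], 8.8],
    [[0, 0, 0], [0.06, -2.08, 0.8], 8.8],
    [[0, 0, 0], [0.06, -2.08, 0.8], 8.8],
    [[0, 0, 0], [0.06, -2.08, 0.8], 8.8],
    [[0, 0, 0], [0.06, -2.08, 0.8], 8.8],
    [[0, 0, 0], [0.06, -2.08, 0.8], 8.8],
    [[0, 0, 0], [0.06, -2.08, 0.8], 8.8],
    [[0, 0, 0], [0.06, -2.08, 0.8], 8.8]
  ]
}}

```text
clock: 13.65
tool_pos: [0.4079, 0.2253, 0.1489]
eef_rot: [-0.705, -0.035, 0.707, -0.041]
contact_force: [-1.1, 0.7, -0.2]
opening: 1.0
```

Call:
{"op": "drive_tool", "data": {
  "deltas": [
    [[-6.8, 0, 0], [0, 0, 0], 8.8],
    [[-6.8, 0, 0], [0, 0, 0], 8.8],
    [[-6.8, 0, 0], [0, 0, 0], 8.8],
    [[-6.8, 0, 0], [0, 0, 0], 8.8],
    [[-6.8, 0, 0], [0, 0, 0], 8.8],
    [[-6.8, 0, 0], [0, 0, 0], 8.8],
    [[-6.8, 0, 0], [0, 0, 0], 8.8],
    [[-6.8, 0, 0], [0, 0, 0], 8.8]
  ]
}}

```text
clock: 14.32
tool_pos: [0.4085, 0.2244, 0.1489]
eef_rot: [-0.607, -0.356, 0.612, -0.361]
contact_force: [0.1, 1.0, -0.3]
opening: 1.001
```

Call:
{"op": "drive_tool", "data": {
  "deltas": [
    [[-6.8, 0, 0], [0, 0, 0], 8.8],
    [[-6.8, 0, 0], [0, 0, 0], 8.8],
    [[-6.8, 0, 0], [0, 0, 0], 8.8],
    [[-6.8, 0, 0], [0, 0, 0], 8.8],
    [[-6.8, 0, 0], [0, 0, 0], 8.8],
    [[-6.8, 0, 0], [0, 0, 0], 8.8],
    [[-6.8, 0, 0], [0, 0, 0], 8.8],
    [[0, 0, 0], [0, 0, 0], 8.8]
  ]
}}

```text
clock: 14.98
tool_pos: [0.4084, 0.2242, 0.1487]
eef_rot: [0.411, 0.572, -0.417, 0.574]
contact_force: [-0.2, 0.1, -0.3]
opening: 0.996
```

```bash
python3 - <<'E'
from h import *
plan((.4107,.2242,.0145,18.5))
d=snap('top'); im=cv2.cvtColor(d['color'],cv2.COLOR_RGB2BGR)
d2=snap('wrist');im2=cv2.cvtColor(d2['color'],cv2.COLOR_RGB2BGR)
for n,p in dict(A=(.4186,.2005,.012),hand=(.512,.32,.106)).items(): print(n,np.round(proj(d2,p)))
o=np.vstack([cv2.resize(im[160:260,180:380],None,fx=2.5,fy=2.5,interpolation=cv2.INTER_CUBIC),cv2.resize(im2,(500,312))])
cv2.imwrite('pics/c2.png',o)
E
```

```text
clk 15.0 pos [0.4084 0.2242 0.1487] th 18.33 tilt(down err) [-0.003 -0.008 -1.   ] open 0.996 q [-0.17  0.75 -0.72  2.11  0.89  0.62 -1.2 ]
(0.4107, 0.2242, 0.0145, 18.5) turn -0.2 shift before turn [13.42  0.21  0.07]
A [323. 215.]
hand [530. 139.]
```

View pics/c2.png

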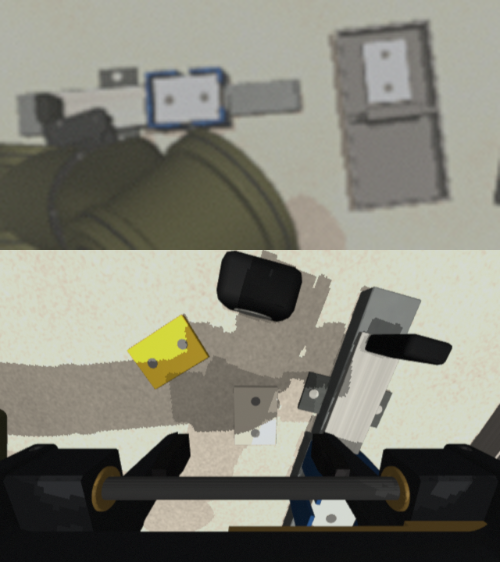

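Packer B lies in the far bay. Stray A is at wrist px (327,212), and the feeder's foot bracket is close to the right finger, so I'll check the clearance.

```bash
python3 - <<'E'
from h import *
d=snap('wrist')
st=r.get_state();M=R.from_quat(st['eef_rot']).as_matrix();t=st['tool_pos']
def T(u,v,z): return ((ray(d,u,v,z)-t)@M*1000).round(0)[1:]
# combined-pic coordinates -> full
f=lambda x,y:(x*1.28,(y-250)*1.28)
print('tool y,z mm of bracket corners',[T(*f(*p),.004) for p in [(299,404),(303,375),(327,382),(322,413)]])
print('packer corners',[T(*f(*p),.012) for p in [(234,387),(277,385),(277,443),(233,441)]])
im=cv2.cvtColor(d['color'],cv2.COLOR_RGB2BGR)
cv2.imwrite('pics/w3.png',cv2.resize(im[130:300,250:480],None,fx=3,fy=3,interpolation=cv2.INTER_CUBIC))
E
```

```text
tool y,z mm of bracket corners [array([64.,  8.]), array([ 66., -30.]), array([ 97., -21.]), array([95., 21.])]
packer corners [array([-20., -16.]), array([ 33., -19.]), array([36., 61.]), array([-23.,  58.])]
```

View pics/w3.png

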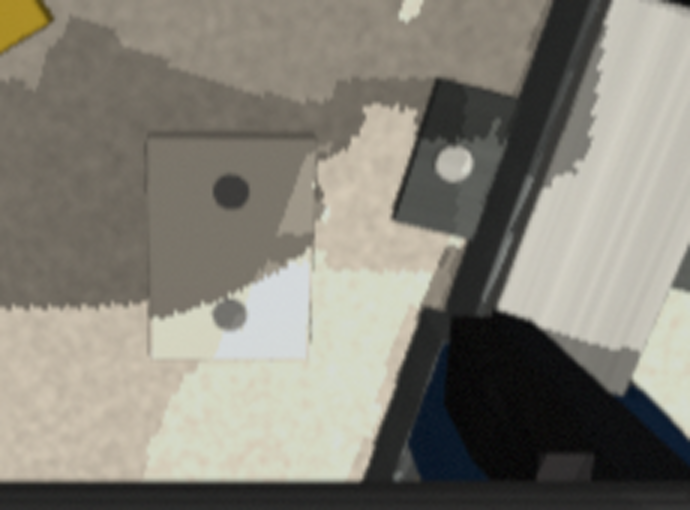

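Call:
{"op": "drive_tool", "data": {
  "deltas": [
    [[0, 0, 0], [1.5, 0.3, 0], 6.8],
    [[0, 0, 0], [1.5, 0.3, 0], 6.8],
    [[0, 0, 0], [1.5, 0, 0], 6.8],
    [[0, 0, 0], [1.5, 0, 0], 6.8],
    [[0, 0, 0], [1.5, 0, 0], 6.8],
    [[0, 0, 0], [1.5, 0, 0], 6.8],
    [[0, 0, 0], [1, 0, 0], 6.8],
    [[0, 0, 0], [1, 0, 0], 6.8],
    [[0, 0, 0], [1, 0, 0], 6.8],
    [[0, 0, 0], [0.7, 0, 0], 6.8],
    [[0, 0, 0], [0, 0, 0], 6.8]
  ]
}}

```text
clock: 16.05
tool_pos: [0.4141, 0.2254, 0.0215]
eef_rot: [0.412, 0.571, -0.418, 0.574]
contact_force: [-0.1, -0.3, 0.5]
opening: 0.77
```

```bash
python3 - <<'E'
from h import *
plan((.4140,.2263,.0145,18.5))
E
```

```text
clk 16.1 pos [0.4141 0.2254 0.0215] th 18.09 tilt(down err) [-0.002 -0.009 -1.   ] open 0.770 q [-0.34  0.96 -0.43  2.14  1.33  0.37 -1.6 ]
(0.414, 0.2263, 0.0145, 18.5) turn -0.4 shift before turn [ 0.7   0.02 -0.09]
```

Call:
{"op": "drive_tool", "data": {
  "deltas": [
    [[0, 0, 0], [0.4, 0, 0], 6.8],
    [[0, 0, 0], [0.3, 0, 0], 6.8],
    [[0, 0, 0], [0, 0, 0], 5],
    [[0, 0, 0], [0, 0, 0], 5],
    [[0, 0, 0], [0, 0, 0], 5],
    [[0, 0, 0], [0, 0, 0], 5],
    [[0, 0, 0], [-0.5, 0, 0], 5],
    [[0, 0, 0], [-1, 0, 0], 5],
    [[0, 0, 0], [-1.5, 0, 0], 5],
    [[0, 0, 0], [-1.5, 0, 0], 5],
    [[0, 0, 0], [-1.5, 0, 0], 5],
    [[0, 0, 0], [-1.5, 0, 0], 5]
  ],
  "force": 35
}}

```text
clock: 17.05
tool_pos: [0.4145, 0.226, 0.0914]
eef_rot: [0.412, 0.571, -0.417, 0.574]
contact_force: [0.8, 0.1, -0.2]
opening: 0.63
```

Call:
{"op": "drive_tool", "data": {
  "deltas": [
    [[0, 0, 0], [-1.5, 0, 0], 5],
    [[0, 0, 0], [-1.5, 0, 0], 5],
    [[0, 0, 0], [-1.5, 0, 0], 5],
    [[0, 0, 0], [-1.5, 0, 0], 5],
    [[0, 0, 0], [-1, 0, 0], 5],
    [[0, 0, 0], [0, 0, 0], 5]
  ]
}}

```text
clock: 17.55
tool_pos: [0.4154, 0.2273, 0.1623]
eef_rot: [0.414, 0.571, -0.416, 0.574]
contact_force: [-0.2, 1.5, -1.3]
opening: 0.633
```

```bash
python3 - <<'E'
from h import *
a=np.radians(5.8);ex=np.array([np.cos(a),np.sin(a)]);c=np.array([.511,-.0985])
p=c+ex*.083
plan((p[0],p[1],.155,18.1),(p[0],p[1],.155,-84.2))
d=snap('top'); g=cv2.cvtColor(d['color'],cv2.COLOR_RGB2HSV)
E
```

```text
clk 17.6 pos [0.4154 0.2273 0.1623] th 18.14 tilt(down err) [ 0.002 -0.006 -1.   ] open 0.633 q [-0.16  0.74 -0.73  2.08  0.84  0.65 -1.15]
(np.float64(0.5935750988327895), np.float64(-0.09011232733381545), 0.155, 18.1) turn 0.0 shift before turn [ 0.73  7.05 35.71]
(np.float64(0.5935750988327895), np.float64(-0.09011232733381545), 0.155, -84.2) turn 102.3 shift before turn [-0.  0.  0.]
```

Call:
{"op": "drive_tool", "data": {
  "deltas": [
    [[0, 0, 0], [0, 0.39, 1.98], 5],
    [[0, 0, 0], [0, 0.39, 1.98], 5],
    [[0, 0, 0], [0, 0.39, 1.98], 5],
    [[0, 0, 0], [0, 0.39, 1.98], 5],
    [[0, 0, 0], [0, 0.39, 1.98], 5],
    [[0, 0, 0], [0, 0.39, 1.98], 5],
    [[0, 0, 0], [0, 0.39, 1.98], 5],
    [[0, 0, 0], [0, 0.39, 1.98], 5],
    [[0, 0, 0], [0, 0.39, 1.98], 5]
  ]
}}

```text
clock: 18.35
tool_pos: [0.5034, 0.067, 0.1607]
eef_rot: [0.412, 0.572, -0.418, 0.574]
contact_force: [0.7, 0.4, -0.7]
opening: 0.631
```

Call:
{"op": "drive_tool", "data": {
  "deltas": [
    [[0, 0, 0], [0, 0.39, 1.98], 5],
    [[0, 0, 0], [0, 0.39, 1.98], 5],
    [[0, 0, 0], [0, 0.39, 1.98], 5],
    [[0, 0, 0], [0, 0.39, 1.98], 5],
    [[0, 0, 0], [0, 0.39, 1.98], 5],
    [[0, 0, 0], [0, 0.39, 1.98], 5],
    [[0, 0, 0], [0, 0.39, 1.98], 5],
    [[0, 0, 0], [0, 0.39, 1.98], 5],
    [[0, 0, 0], [0, 0.39, 1.98], 5]
  ]
}}

```text
clock: 19.1
tool_pos: [0.5922, -0.0912, 0.1615]
eef_rot: [0.412, 0.572, -0.418, 0.574]
contact_force: [0.3, 0.4, -0.9]
opening: 0.627
```

Call:
{"op": "drive_tool", "data": {
  "deltas": [
    [[6.8, 0, 0], [0, 0, 0], 5],
    [[6.8, 0, 0], [0, 0, 0], 5],
    [[6.8, 0, 0], [0, 0, 0], 5],
    [[6.8, 0, 0], [0, 0, 0], 5],
    [[6.8, 0, 0], [0, 0, 0], 5],
    [[6.8, 0, 0], [0, 0, 0], 5],
    [[6.8, 0, 0], [0, 0, 0], 5],
    [[6.8, 0, 0], [0, 0, 0], 5]
  ]
}}

```text
clock: 19.77
tool_pos: [0.5918, -0.0902, 0.1616]
eef_rot: [-0.629, -0.316, 0.634, -0.32]
contact_force: [-0.1, -0.1, -0.6]
opening: 0.629
```

Call:
{"op": "drive_tool", "data": {
  "deltas": [
    [[6.8, 0, 0], [0, 0, 0], 5],
    [[6.8, 0, 0], [0, 0, 0], 5],
    [[6.8, 0, 0], [0, 0, 0], 5],
    [[6.8, 0, 0], [0, 0, 0], 5],
    [[6.8, 0, 0], [0, 0, 0], 5],
    [[6.8, 0, 0], [0, 0, 0], 5],
    [[6.8, 0, 0], [0, 0, 0], 5],
    [[0, 0, 0], [0, 0, 0], 5]
  ]
}}

```text
clock: 20.43
tool_pos: [0.5918, -0.09, 0.1619]
eef_rot: [-0.705, -0.034, 0.707, -0.04]
contact_force: [-0.9, 0.4, -0.9]
opening: 0.633
```

```bash
python3 - <<'E'
from h import *
plan((.5936,-.0901,.0765,-84.2))
d=snap('wrist'); im=cv2.cvtColor(d['color'],cv2.COLOR_RGB2BGR)
cv2.imwrite('pics/w4.png',im)
E
```

```text
clk 20.4 pos [ 0.5918 -0.09    0.1619] th -83.98 tilt(down err) [-0.003 -0.009 -1.   ] open 0.633 q [ 0.26  0.78 -0.33  1.72  0.38  0.7  -1.74]
(0.5936, -0.0901, 0.0765, -84.2) turn 0.2 shift before turn [ 8.54  0.03 -0.18]
```

View pics/w4.png

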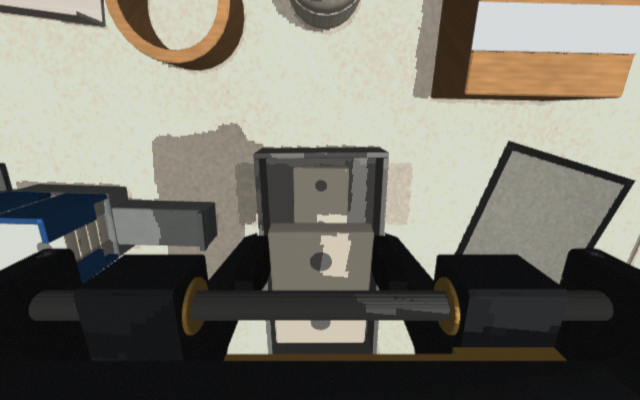

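Aligned over the bay, with packer B below. Now the second layer goes down.

Call:
{"op": "drive_tool", "data": {
  "deltas": [
    [[0, 0, 0], [2, 0, -0.1], 5],
    [[0, 0, 0], [2, 0, -0.1], 5],
    [[0, 0, 0], [2, 0, 0], 5],
    [[0, 0, 0], [2, 0, 0], 5],
    [[0, 0, 0], [1.5, 0, 0], 5],
    [[0, 0, 0], [1.5, 0, 0], 5],
    [[0, 0, 0], [0.8, 0, 0], 5],
    [[0, 0, 0], [0.7, 0, 0], 5],
    [[0, 0, 0], [0, 0, 0], 5],
    [[0, 0, 0], [0, 0, 0], 5]
  ]
}}

```text
clock: 21.32
tool_pos: [0.5941, -0.0908, 0.0381]
eef_rot: [-0.705, -0.036, 0.707, -0.041]
contact_force: [-1.4, -0.5, 0.3]
opening: 0.631
```

Call:
{"op": "drive_tool", "data": {
  "deltas": [
    [[0, 0, 0], [0.2, 0, 0], 5],
    [[0, 0, 0], [0, 0, 0], 6.4],
    [[0, 0, 0], [0, 0, 0], 6.4],
    [[0, 0, 0], [0, 0, 0], 6.4],
    [[0, 0, 0], [-1, 0, 0], 6.4],
    [[0, 0, 0], [-2, 0, 0], 6.4],
    [[0, 0, 0], [-2, 0, 0], 6.4],
    [[0, 0, 0], [-2, 0, 0], 6.4],
    [[0, 0, 0], [-2, 0, 0], 8.8],
    [[0, 0, 0], [-2, 0, 0], 8.8],
    [[0, 0, 0], [-2, 0, 0], 8.8],
    [[0, 0, 0], [0, 0, 0], 8.8]
  ]
}}

```text
clock: 22.32
tool_pos: [0.5971, -0.0897, 0.1706]
eef_rot: [0.708, 0.035, -0.704, 0.041]
contact_force: [1.0, 0.3, 0.5]
opening: 0.988
```

```bash
python3 - <<'E'
from h import *
plan((.512,.320,.19,-84),(.512,.320,.19,94),)
E
```

```text
clk 22.3 pos [ 0.5971 -0.0897  0.1706] th -83.84 tilt(down err) [ 0.007 -0.008 -1.   ] open 0.988 q [ 0.26  0.77 -0.34  1.71  0.37  0.72 -1.74]
(0.512, 0.32, 0.19, -84) turn 0.2 shift before turn [ -1.94 -41.65   4.07]
(0.512, 0.32, 0.19, 94) turn -178.0 shift before turn [-0.  0. -0.]
```

Call:
{"op": "drive_tool", "data": {
  "deltas": [
    [[0, 0, 0], [-0.2, -2.6, 0.25], 8.8],
    [[0, 0, 0], [-0.2, -2.6, 0.25], 8.8],
    [[0, 0, 0], [-0.2, -2.6, 0.25], 8.8],
    [[0, 0, 0], [-0.2, -2.6, 0.25], 8.8],
    [[0, 0, 0], [-0.2, -2.6, 0.25], 8.8],
    [[0, 0, 0], [-0.2, -2.6, 0.25], 8.8],
    [[0, 0, 0], [-0.2, -2.6, 0.25], 8.8],
    [[0, 0, 0], [-0.2, -2.6, 0.25], 8.8],
    [[0, 0, 0], [-0.2, -2.6, 0.25], 8.8],
    [[0, 0, 0], [-0.2, -2.6, 0.25], 8.8]
  ]
}}

```text
clock: 23.15
tool_pos: [0.5411, 0.1672, 0.184]
eef_rot: [-0.705, -0.035, 0.707, -0.041]
contact_force: [-0.3, 1.1, 0.9]
opening: 0.998
```

Call:
{"op": "drive_tool", "data": {
  "deltas": [
    [[-6.85, 0, 0], [0, -2.6, 0.25], 8.8],
    [[0, 0, 0], [0, 0, 0], 8.8],
    [[-6.85, 0, 0], [0, 0, 0], 8.8],
    [[-6.85, 0, 0], [0, 0, 0], 8.8],
    [[-6.85, 0, 0], [0, 0, 0], 8.8],
    [[-6.85, 0, 0], [0, 0, 0], 8.8],
    [[-6.85, 0, 0], [0, 0, 0], 8.8],
    [[-6.85, 0, 0], [0, 0, 0], 8.8],
    [[-6.85, 0, 0], [0, 0, 0], 8.8],
    [[-6.85, 0, 0], [0, 0, 0], 8.8],
    [[-6.85, 0, 0], [0, 0, 0], 8.8],
    [[-6.85, 0, 0], [0, 0, 0], 8.8]
  ]
}}

```text
clock: 24.15
tool_pos: [0.5364, 0.191, 0.1836]
eef_rot: [-0.532, -0.461, 0.537, -0.465]
contact_force: [-0.0, 0.0, 0.4]
opening: 0.998
```

Call:
{"op": "drive_tool", "data": {
  "deltas": [
    [[-6.85, 0, 0], [0, 0, 0], 8.8],
    [[-6.85, 0, 0], [0, 0, 0], 8.8],
    [[-6.85, 0, 0], [0, 0, 0], 8.8],
    [[-6.85, 0, 0], [0, 0, 0], 8.8],
    [[-6.85, 0, 0], [0, 0, 0], 8.8],
    [[-6.85, 0, 0], [0, 0, 0], 8.8],
    [[-6.85, 0, 0], [0, 0, 0], 8.8],
    [[-6.85, 0, 0], [0, 0, 0], 8.8],
    [[-6.85, 0, 0], [0, 0, 0], 8.8],
    [[-6.85, 0, 0], [0, 0, 0], 8.8],
    [[-6.85, 0, 0], [0, 0, 0], 8.8],
    [[-6.85, 0, 0], [0, 0, 0], 8.8]
  ]
}}

```text
clock: 25.15
tool_pos: [0.5364, 0.1909, 0.1835]
eef_rot: [0.095, 0.7, -0.101, 0.7]
contact_force: [0.2, 0.5, -0.2]
opening: 1.0
```

```bash
python3 - <<'E'
from h import *
plan((.512,.320,.19,-84),(.512,.320,.19,94),)
E
```

```text
clk 25.1 pos [0.5364 0.1909 0.1835] th 74.01 tilt(down err) [-0.001 -0.009 -1.   ] open 1.000 q [ 0.12  0.9  -1.02  1.77  0.9   1.02  0.03]
(0.512, 0.32, 0.19, -84) turn 158.0 shift before turn [-0.65 11.73 -5.91]
(0.512, 0.32, 0.19, 94) turn -178.0 shift before turn [-0.  0. -0.]
```

Call:
{"op": "drive_tool", "data": {
  "deltas": [
    [[0, 0, 0], [-0.1, 1.68, -0.84], 8.8],
    [[0, 0, 0], [-0.1, 1.68, -0.84], 8.8],
    [[0, 0, 0], [-0.1, 1.68, -0.84], 8.8],
    [[0, 0, 0], [-0.1, 1.68, -0.84], 8.8],
    [[0, 0, 0], [-0.1, 1.68, -0.84], 8.8],
    [[0, 0, 0], [-0.1, 1.68, -0.84], 8.8],
    [[0, 0, 0], [-0.1, 1.68, -0.84], 8.8],
    [[-6.7, 0, 0], [0, 0, 0], 8.8],
    [[-6.7, 0, 0], [0, 0, 0], 8.8],
    [[-6.7, 0, 0], [0, 0, 0], 8.8],
    [[0, 0, 0], [0, 0, 0], 8.8]
  ]
}}

```text
clock: 26.07
tool_pos: [0.513, 0.3204, 0.1891]
eef_rot: [-0.027, 0.707, 0.021, 0.706]
contact_force: [-0.3, -0.6, -0.2]
opening: 1.0
```

```bash
python3 - <<'E'
from h import *
plan((.512,.320,.077,94))
d=snap('wrist','w5')
E
```

```text
clk 26.1 pos [0.513  0.3204 0.1891] th 93.95 tilt(down err) [-0.002 -0.009 -1.   ] open 1.000 q [-0.1   0.95 -1.08  1.66  0.92  1.13  0.2 ]
(0.512, 0.32, 0.077, 94) turn -0.0 shift before turn [11.21 -0.04 -0.1 ]
```

View pics/w5.png

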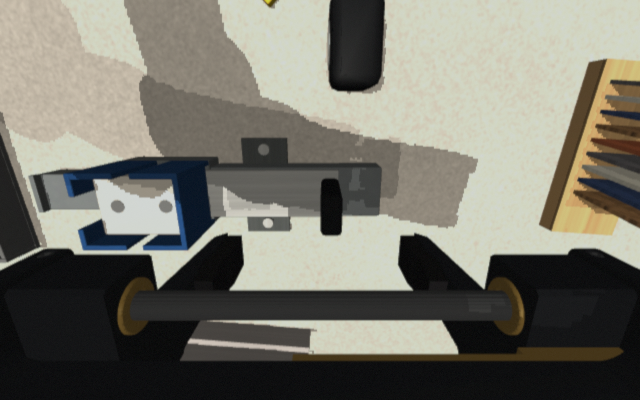

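```bash
python3 - <<'E'
from h import *
d=snap('wrist')
g=cv2.cvtColor(d['color'],cv2.COLOR_RGB2GRAY)
m=(g[170:245,310:352]<40)
ys,xs=np.nonzero(m);print(xs.min()+310,xs.max()+310,ys.min()+170,ys.max()+170)
for u,v in[(322,235),(342,235),(332,235)]: print(ray(d,u,v,.106).round(4))
print(proj(d,(.512,.32,.106)),proj(d,(.514,.3236,.106)))
# magazine outline, packer in well
for n,p in dict(wellc=(.527,.153,.098)).items(): print(n,proj(d,p))
E
```

```text
321 342 179 234
[0.5366 0.3233 0.106 ]
[0.5354 0.3399 0.106 ]
[0.536  0.3316 0.106 ]
(np.float64(319.90736345974386), np.float64(206.80224148935878)) (np.float64(324.1805813961464), np.float64(209.42339300118516))
wellc (np.float64(121.23752474056576), np.float64(208.04573492785553))
```

Call:
{"op": "drive_tool", "data": {
  "deltas": [
    [[0, 0, 0], [1.5, 0.4, 0.2], 8.8],
    [[0, 0, 0], [1.5, 0.4, 0.2], 8.8],
    [[0, 0, 0], [1.5, 0, 0], 8.8],
    [[0, 0, 0], [1.5, 0, 0], 8.8],
    [[0, 0, 0], [1.5, 0, 0], 8.8],
    [[0, 0, 0], [1.5, 0, 0], 8.8],
    [[0, 0, 0], [1.2, 0, 0], 8.8],
    [[0, 0, 0], [1, 0, 0], 8.8],
    [[0, 0, 0], [0, 0, 0], 8.8],
    [[0, 0, 0], [0, 0, 0], 4],
    [[0, 0, 0], [0, 0, 0], 4],
    [[0, 0, 0], [0, 0, 0], 4]
  ]
}}

```text
clock: 27.17
tool_pos: [0.5167, 0.3291, 0.0787]
eef_rot: [-0.026, 0.707, 0.021, 0.707]
contact_force: [0.1, 0.1, -0.2]
opening: 0.8
```

Call:
{"op": "drive_tool", "data": {
  "deltas": [
    [[0, 0, 0], [0, 0, 0], 1.0],
    [[0, 0, 0], [0, 0, 0], 1.0],
    [[0, 0, 0], [0, 0, 0], 1.0],
    [[0, 0, 0], [0, 0, 0], 1.0],
    [[0, 0, 0], [0, 0, 0], 1.0],
    [[0, 0, 0], [0, 0, 0], 1.0]
  ],
  "force": 15
}}

```text
clock: 27.67
tool_pos: [0.5164, 0.3285, 0.0778]
eef_rot: [-0.026, 0.707, 0.021, 0.706]
contact_force: [-0.7, -0.5, 0.1]
opening: 0.344
```

```bash
python3 - <<'E'
from h import *
plan((.527,.240,.077,94)); s=r.get_state(); print(s['contact_force'],s['opening']*88)
E
```

```text
clk 27.7 pos [0.5164 0.3285 0.0778] th 93.82 tilt(down err) [-0.001 -0.008 -1.   ] open 0.344 q [-0.15  1.1  -0.97  1.7   1.08  0.99  0.09]
(0.527, 0.24, 0.077, 94) turn -0.2 shift before turn [ 0.08 -8.91  0.47]
[-0.74469726 -0.48761517  0.07381926] 30.228349104708283
```

Fingers are still closing; wait a little.

Call:
{"op": "drive_tool", "data": {
  "deltas": [
    [[0, 0, 0], [0, 0, 0], 1.0],
    [[0, 0, 0], [0, 0, 0], 1.0],
    [[0, 0, 0], [0, 0, 0], 1.0],
    [[0, 0, 0], [0, 0, 0], 1.0],
    [[0, 0, 0], [0, 0, 0], 1.0],
    [[0, 0, 0], [0, 0, 0], 1.0]
  ],
  "force": 20
}}

```text
clock: 28.17
tool_pos: [0.5164, 0.3286, 0.0777]
eef_rot: [-0.026, 0.707, 0.021, 0.706]
contact_force: [-1.2, -0.4, -0.1]
opening: 0.201
```

Call:
{"op": "drive_tool", "data": {
  "deltas": [
    [[0, 0, 0], [0, -0.5, 0], 1.0],
    [[0, 0, 0], [0, -1, 0], 1.0],
    [[0, 0, 0], [0, -1, 0], 1.0],
    [[0, 0, 0], [0, -1, 0], 1.0],
    [[0, 0, 0], [0, -1, 0], 1.0],
    [[0, 0, 0], [0, -1, 0], 1.0],
    [[0, 0, 0], [0, -1, 0], 1.0],
    [[0, 0, 0], [0, -1, 0], 1.0],
    [[0, 0, 0], [0, -1, 0], 1.0],
    [[0, 0, 0], [0, -0.4, 0], 1.0],
    [[0, 0, 0], [0, 0, 0], 1.0]
  ],
  "force": 30
}}

```text
clock: 29.08
tool_pos: [0.5227, 0.2389, 0.0778]
eef_rot: [-0.026, 0.707, 0.021, 0.706]
contact_force: [3.0, 1.6, -9.1]
opening: 0.202
```

```bash
python3 - <<'E'
from h import *
plan((.5164,.3286,.0777,94)); s=r.get_state(); print(s['contact_force'],s['opening']*88)
d=snap('scene');d2=snap('wrist')
im=cv2.cvtColor(d['color'],cv2.COLOR_RGB2BGR);im2=cv2.cvtColor(d2['color'],cv2.COLOR_RGB2BGR)
cv2.imwrite('pics/s1.png',np.vstack([cv2.resize(im[90:260,220:420],(500,425),interpolation=cv2.INTER_CUBIC),cv2.resize(im2,(500,312))[:170]]))
E
```

```text
clk 29.1 pos [0.5227 0.2389 0.0778] th 93.76 tilt(down err) [-0.001 -0.007 -1.   ] open 0.202 q [ 0.    1.07 -0.97  1.82  1.12  0.94  0.13]
(0.5164, 0.3286, 0.0777, 94) turn -0.2 shift before turn [ 0.01  8.99 -0.04]
[ 2.97521799  1.5754507  -9.08035437] 17.739496619065402
```

View pics/s1.png

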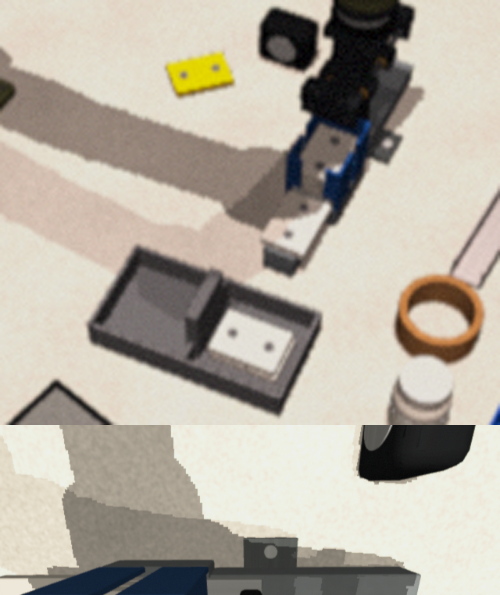

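The packer is out on the apron and two lie in the far bay. I'll nudge to the stop and draw the slide fully back.

Call:
{"op": "drive_tool", "data": {
  "deltas": [
    [[0, 0, 0], [0, -0.15, 0], 1.0],
    [[0, 0, 0], [0, 0, 0], 1.0],
    [[0, 0, 0], [0, 1, 0], 1.0],
    [[0, 0, 0], [0, 1, 0], 1.0],
    [[0, 0, 0], [0, 1, 0], 1.0],
    [[0, 0, 0], [0, 1, 0], 1.0],
    [[0, 0, 0], [0, 1, 0], 1.0],
    [[0, 0, 0], [0, 1, 0], 1.0],
    [[0, 0, 0], [0, 1, 0], 1.0],
    [[0, 0, 0], [0, 1, 0], 1.0],
    [[0, 0, 0], [0, 1, 0], 1.0],
    [[0, 0, 0], [0, 0.3, 0], 1.0]
  ]
}}

```text
clock: 30.18
tool_pos: [0.5163, 0.3288, 0.0776]
eef_rot: [-0.029, 0.707, 0.018, 0.706]
contact_force: [0.9, -13.5, 6.6]
opening: 0.206
```

Call:
{"op": "drive_tool", "data": {
  "deltas": [
    [[0, 0, 0], [0, 0, 0], 1.0],
    [[0, 0, 0], [0, 0, 0], 1.0]
  ]
}}

```text
clock: 30.35
tool_pos: [0.5163, 0.3287, 0.0777]
eef_rot: [-0.028, 0.707, 0.018, 0.706]
contact_force: [1.1, -7.6, 0.1]
opening: 0.202
```

```bash
python3 - <<'E'
from h import *
plan((.534,.055,.17,94),(.534,.055,.036,4)); s=r.get_state(); print(s['contact_force'],s['opening']*88)
d=snap('top');im=cv2.cvtColor(d['color'],cv2.COLOR_RGB2BGR)
cv2.imwrite('pics/t2.png',cv2.resize(im[160:260,180:380],None,fx=3,fy=3,interpolation=cv2.INTER_CUBIC))
E
```

```text
clk 30.4 pos [0.5163 0.3287 0.0777] th 93.78 tilt(down err) [-0.    -0.014 -1.   ] open 0.202 q [-0.16  1.1  -0.97  1.69  1.08  1.    0.08]
(0.534, 0.055, 0.17, 94) turn -0.2 shift before turn [ -9.23 -27.43  -0.04]
(0.534, 0.055, 0.036, 4) turn 90.0 shift before turn [13.4  0.   0. ]
[ 1.13316618 -7.59033028  0.09978744] 17.79992690871028
```

View pics/t2.png

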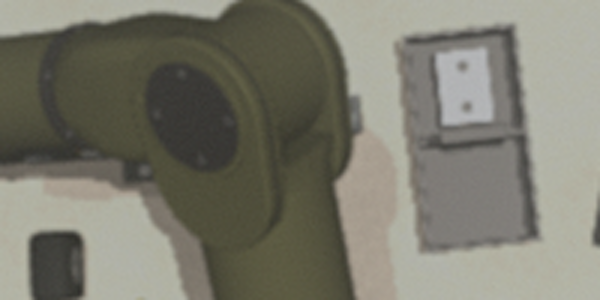

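Call:
{"op": "drive_tool", "data": {
  "deltas": [
    [[0, 0, 0], [0, -0.1, 0], 4],
    [[0, 0, 0], [0, 0, 0], 4],
    [[0, 0, 0], [0, 0, 0], 4],
    [[0, 0, 0], [0, 0, 0], 4],
    [[0, 0, 0], [-1.5, 0, 0], 5],
    [[0, 0, 0], [-2, 0, 0], 8.8],
    [[0, 0, 0], [-2, 0, 0], 8.8],
    [[0, 0, 0], [-2, 0, 0], 8.8],
    [[0, 0, 0], [-2, 0, 0], 8.8],
    [[0, 0, 0], [0, -2.2, 0], 8.8],
    [[0, 0, 0], [0, -2.2, 0], 8.8],
    [[0, 0, 0], [0, -2.2, 0], 8.8]
  ]
}}

```text
clock: 31.4
tool_pos: [0.5206, 0.2653, 0.1751]
eef_rot: [-0.026, 0.707, 0.022, 0.707]
contact_force: [0.6, -0.3, -0.6]
opening: 0.995
```

Call:
{"op": "drive_tool", "data": {
  "deltas": [
    [[0, 0, 0], [0, -2.2, 0], 8.8],
    [[0, 0, 0], [0, -2.2, 0], 8.8],
    [[0, 0, 0], [0, -2.2, 0], 8.8],
    [[0, 0, 0], [0, -2.2, 0], 8.8],
    [[0, 0, 0], [0, -2.2, 0], 8.8],
    [[0, 0, 0], [0, -2.2, 0], 8.8],
    [[0, 0, 0], [0, -2.2, 0], 8.8],
    [[0, 0, 0], [0, -2.2, 0], 8.8],
    [[0, 0, 0], [0, -2.2, 0], 8.8],
    [[6.9, 0, 0], [0, -0.6, 0], 8.8],
    [[6.9, 0, 0], [0, 0, 0], 8.8],
    [[6.9, 0, 0], [0, 0, 0], 8.8]
  ]
}}

```text
clock: 32.4
tool_pos: [0.5345, 0.0611, 0.1759]
eef_rot: [0.104, 0.699, -0.109, 0.699]
contact_force: [0.3, -0.1, -0.4]
opening: 0.996
```

Call:
{"op": "drive_tool", "data": {
  "deltas": [
    [[6.9, 0, 0], [0, 0, 0], 8.8],
    [[6.9, 0, 0], [0, 0, 0], 8.8],
    [[6.9, 0, 0], [0, 0, 0], 8.8],
    [[6.9, 0, 0], [0, 0, 0], 8.8],
    [[6.9, 0, 0], [0, 0, 0], 8.8],
    [[6.9, 0, 0], [0, 0, 0], 8.8],
    [[6.9, 0, 0], [0, 0, 0], 8.8],
    [[6.9, 0, 0], [0, 0, 0], 8.8],
    [[6.9, 0, 0], [0, 0, 0], 8.8],
    [[6.9, 0, 0], [0, 0, 0], 8.8],
    [[0, 0, 0], [0, 0, 0], 8.8]
  ]
}}

```text
clock: 33.32
tool_pos: [0.5346, 0.0624, 0.1762]
eef_rot: [0.481, 0.515, -0.484, 0.519]
contact_force: [0.6, -0.4, 0.2]
opening: 1.006
```

```bash
python3 - <<'E'
from h import *
plan((.533,.058,.041,4))
d=snap('wrist','w6')
print(proj(d,(.533,.066,.042)))
for c in [(-28,-40),(28,-40),(28,40),(-28,40)]:
    a=np.radians(4);print(np.round(proj(d,(.533+(c[0]*np.cos(a)-c[1]*np.sin(a))/1e3,.066+(c[0]*np.sin(a)+c[1]*np.cos(a))/1e3,.042))))
E
```

```text
clk 33.3 pos [0.5346 0.0624 0.1762] th 4.01 tilt(down err) [ 0.001 -0.007 -1.   ] open 1.006 q [ 0.23  0.78 -0.74  1.88  0.75  0.79 -0.86]
(0.533, 0.058, 0.041, 4) turn 0.0 shift before turn [13.52 -0.19  0.43]
(np.float64(318.9018957005432), np.float64(187.35832576305205))
[291. 225.]
[346. 225.]
[349. 146.]
[289. 146.]
```

View pics/w6.png

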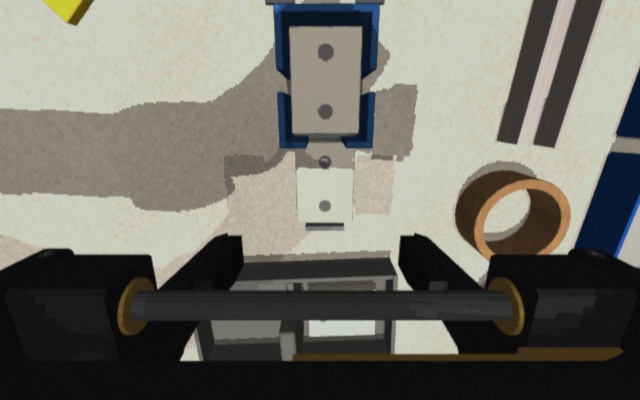

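Packer on the apron is centred at px (325,184), 6 px right of the prediction; I'll correct by about 5 mm and pick it up.

Call:
{"op": "drive_tool", "data": {
  "deltas": [
    [[0, 0, 0], [1.5, 0.3, 0.1], 8.8],
    [[0, 0, 0], [1.5, 0.2, 0.1], 8.8],
    [[0, 0, 0], [1.5, 0, 0], 8.8],
    [[0, 0, 0], [1.5, 0, 0], 8.8],
    [[0, 0, 0], [1.5, 0, 0], 8.8],
    [[0, 0, 0], [1.5, 0, 0], 8.8],
    [[0, 0, 0], [1.5, 0, 0], 8.8],
    [[0, 0, 0], [1.5, 0, 0], 8.8],
    [[0, 0, 0], [1, 0, 0], 8.8],
    [[0, 0, 0], [0.5, 0, 0], 8.8],
    [[0, 0, 0], [0, 0, 0], 8.8],
    [[0, 0, 0], [0, 0, 0], 5]
  ]
}}

```text
clock: 34.37
tool_pos: [0.5395, 0.059, 0.0401]
eef_rot: [0.479, 0.516, -0.483, 0.52]
contact_force: [-0.3, 0.3, 1.2]
opening: 0.944
```

Call:
{"op": "drive_tool", "data": {
  "deltas": [
    [[0, 0, 0], [0, 0, 0], 5],
    [[0, 0, 0], [0, 0, 0], 5],
    [[0, 0, 0], [0, 0, 0], 5],
    [[0, 0, 0], [0, 0, 0], 5],
    [[0, 0, 0], [0, 0, 0], 5],
    [[0, 0, 0], [0, 0, 0], 5]
  ],
  "force": 35
}}

```text
clock: 34.87
tool_pos: [0.5396, 0.0587, 0.0402]
eef_rot: [0.48, 0.516, -0.484, 0.519]
contact_force: [-0.9, -0.3, 4.2]
opening: 0.626
```

Call:
{"op": "drive_tool", "data": {
  "deltas": [
    [[0, 0, 0], [-0.5, 0, 0], 5],
    [[0, 0, 0], [-1.5, 0, 0], 5],
    [[0, 0, 0], [-1.5, 0, 0], 5],
    [[0, 0, 0], [-1.5, 0, 0], 5],
    [[0, 0, 0], [-1.5, 0, 0], 5],
    [[0, 0, 0], [-1.5, 0, 0], 5],
    [[0, 0, 0], [-1.5, 0, 0], 5],
    [[0, 0, 0], [-1.5, 0, 0], 5],
    [[0, 0, 0], [-1, 0, 0], 5],
    [[0, 0, 0], [0, 0, 0], 5]
  ]
}}

```text
clock: 35.7
tool_pos: [0.5404, 0.0601, 0.1617]
eef_rot: [0.481, 0.515, -0.483, 0.52]
contact_force: [0.3, 0.5, -0.8]
opening: 0.635
```

```bash
python3 - <<'E'
from h import *
plan((.5705,-.0930,.16,4),(.5705,-.093,.16,95.8))
E
```

```text
clk 35.7 pos [0.5404 0.0601 0.1617] th 4.11 tilt(down err) [ 0.002 -0.007 -1.   ] open 0.635 q [ 0.22  0.8  -0.72  1.88  0.77  0.77 -0.87]
(0.5705, -0.093, 0.16, 4) turn 0.1 shift before turn [ 0.17  1.9  15.49]
(0.5705, -0.093, 0.16, 95.8) turn -91.8 shift before turn [-0.  0.  0.]
```

Call:
{"op": "drive_tool", "data": {
  "deltas": [
    [[0, 0, 0], [0, 0.29, 1.54], 5],
    [[0, 0, 0], [0, 0.29, 1.54], 5],
    [[0, 0, 0], [0, 0.29, 1.54], 5],
    [[0, 0, 0], [0, 0.29, 1.54], 5],
    [[0, 0, 0], [0, 0.29, 1.54], 5],
    [[0, 0, 0], [0, 0.29, 1.54], 5],
    [[0, 0, 0], [0, 0.29, 1.54], 5],
    [[0, 0, 0], [0, 0.29, 1.54], 5],
    [[0, 0, 0], [0, 0.29, 1.54], 5],
    [[0, 0, 0], [0, 0.29, 1.54], 5],
    [[-6.55, 0, 0], [0, 0, 0], 5],
    [[-6.55, 0, 0], [0, 0, 0], 5]
  ]
}}

```text
clock: 36.7
tool_pos: [0.579, -0.0936, 0.1598]
eef_rot: [0.416, 0.569, -0.422, 0.571]
contact_force: [0.2, 0.1, -1.4]
opening: 0.629
```

Call:
{"op": "drive_tool", "data": {
  "deltas": [
    [[-6.55, 0, 0], [0, 0, 0], 5],
    [[-6.55, 0, 0], [0, 0, 0], 5],
    [[-6.55, 0, 0], [0, 0, 0], 5],
    [[-6.55, 0, 0], [0, 0, 0], 5],
    [[-6.55, 0, 0], [0, 0, 0], 5],
    [[-6.55, 0, 0], [0, 0, 0], 5],
    [[-6.55, 0, 0], [0, 0, 0], 5],
    [[-6.55, 0, 0], [0, 0, 0], 5],
    [[-6.55, 0, 0], [0, 0, 0], 5],
    [[-6.55, 0, 0], [0, 0, 0], 5],
    [[-6.55, 0, 0], [0, 0, 0], 5],
    [[-6.55, 0, 0], [0, 0, 0], 5]
  ]
}}

```text
clock: 37.7
tool_pos: [0.5789, -0.0921, 0.1598]
eef_rot: [-0.041, 0.707, 0.035, 0.705]
contact_force: [0.2, 0.3, -0.5]
opening: 0.628
```

```bash
python3 - <<'E'
from h import *
plan((.5806,-.0914,.041,95.8))
d=snap('wrist','w7')
E
```

```text
clk 37.7 pos [ 0.5789 -0.0921  0.1598] th 96.15 tilt(down err) [-0.002 -0.008 -1.   ] open 0.628 q [ 0.64  0.99 -1.1   1.74  1.01  1.09  0.86]
(0.5806, -0.0914, 0.041, 95.8) turn 0.3 shift before turn [11.88  0.05  0.18]
```

View pics/w7.png

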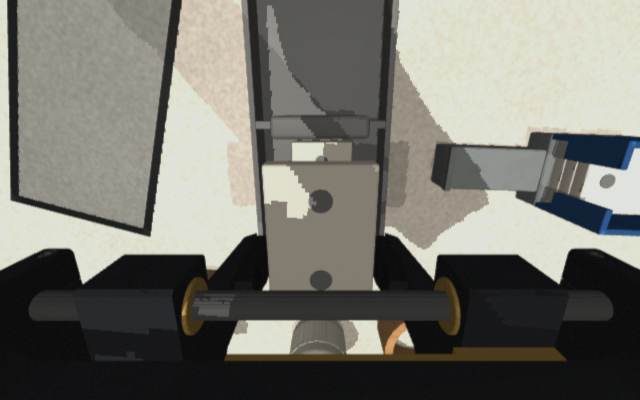

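Caddy unmoved, and the held packer (px 263–380) sits centred between its rims (250–392). I'll lower it, release, and return to the slide handle.

Call:
{"op": "drive_tool", "data": {
  "deltas": [
    [[0, 0, 0], [2, 0, 0.1], 5],
    [[0, 0, 0], [2, 0, 0.1], 5],
    [[0, 0, 0], [2, 0, 0], 5],
    [[0, 0, 0], [2, 0, 0], 5],
    [[0, 0, 0], [1.5, 0, 0], 5],
    [[0, 0, 0], [1, 0, 0], 5],
    [[0, 0, 0], [0.8, 0, 0], 5],
    [[0, 0, 0], [0.5, 0, 0], 5],
    [[0, 0, 0], [0, 0, 0], 5],
    [[0, 0, 0], [0, 0, 0], 5]
  ]
}}

```text
clock: 38.58
tool_pos: [0.5816, -0.0924, 0.0433]
eef_rot: [-0.038, 0.706, 0.033, 0.706]
contact_force: [-0.2, 1.1, -0.9]
opening: 0.626
```

Call:
{"op": "drive_tool", "data": {
  "deltas": [
    [[0, 0, 0], [0, 0, 0], 6.4],
    [[0, 0, 0], [0, 0, 0], 6.4],
    [[0, 0, 0], [0, 0, 0], 6.4],
    [[0, 0, 0], [-1, 0, 0], 6.4],
    [[0, 0, 0], [-2, 0, 0], 6.4],
    [[0, 0, 0], [-2, 0, 0], 6.4],
    [[0, 0, 0], [-2, 0, 0], 6.4],
    [[0, 0, 0], [-2, 0, 0], 8.8],
    [[0, 0, 0], [-2, 0, 0], 8.8],
    [[0, 0, 0], [-2, 0, 0], 8.8],
    [[0, 0, 0], [-1.5, 0, 0], 8.8],
    [[0, 0, 0], [0, 0, 0], 8.8]
  ]
}}

```text
clock: 39.58
tool_pos: [0.5832, -0.0905, 0.1918]
eef_rot: [-0.039, 0.704, 0.033, 0.708]
contact_force: [0.4, 0.4, 0.8]
opening: 0.998
```

```bash
python3 - <<'E'
from h import *
plan((.5163,.3287,.18,93.8),(.5163,.3287,.0777,93.8))
E
```

```text
clk 39.6 pos [ 0.5832 -0.0905  0.1918] th 95.83 tilt(down err) [ 0.005 -0.007 -1.   ] open 0.998 q [ 0.64  0.95 -1.13  1.71  0.96  1.13  0.89]
(0.5163, 0.3287, 0.18, 93.8) turn 2.0 shift before turn [ 1.18 42.39 -2.4 ]
(0.5163, 0.3287, 0.0777, 93.8) turn -0.0 shift before turn [10.23  0.    0.  ]
```

Call:
{"op": "drive_tool", "data": {
  "deltas": [
    [[0, 0, 0], [0, 2.5, -0.14], 8.8],
    [[0, 0, 0], [0, 2.5, -0.14], 8.8],
    [[0, 0, 0], [0, 2.5, -0.14], 8.8],
    [[0, 0, 0], [0, 2.5, -0.14], 8.8],
    [[0, 0, 0], [0, 2.5, -0.14], 8.8],
    [[0, 0, 0], [0, 2.5, -0.14], 8.8],
    [[0, 0, 0], [0, 2.5, -0.14], 8.8],
    [[0, 0, 0], [0, 2.5, -0.14], 8.8],
    [[0, 0, 0], [0, 2.5, -0.14], 8.8],
    [[0, 0, 0], [0, 2.5, -0.14], 8.8],
    [[0, 0, 0], [0, 2.5, -0.14], 8.8],
    [[0, 0, 0], [0, 2.5, -0.14], 8.8]
  ]
}}

```text
clock: 40.58
tool_pos: [0.5337, 0.206, 0.1848]
eef_rot: [-0.039, 0.707, 0.033, 0.705]
contact_force: [0.1, 0.3, -0.1]
opening: 0.998
```

Call:
{"op": "drive_tool", "data": {
  "deltas": [
    [[0, 0, 0], [0, 2.5, -0.14], 8.8],
    [[0, 0, 0], [0, 2.5, -0.14], 8.8],
    [[0, 0, 0], [0, 2.5, -0.14], 8.8],
    [[0, 0, 0], [0, 2.5, -0.14], 8.8],
    [[0, 0, 0], [0, 2.4, -0.14], 8.8],
    [[2, 0, 0], [0, 0, 0], 8.8],
    [[0, 0, 0], [0, 0, 0], 8.8]
  ]
}}

```text
clock: 41.17
tool_pos: [0.5136, 0.3294, 0.1841]
eef_rot: [-0.027, 0.707, 0.022, 0.706]
contact_force: [-0.1, -0.2, 0.1]
opening: 0.999
```

```bash
cat >> h.py <<'E'
def rects(d,m,z,box,amin):
    m=m.astype('uint8')*255; k=np.zeros_like(m);x0,y0,x1,y1=box;k[y0:y1,x0:x1]=m[y0:y1,x0:x1]
    for c in cv2.findContours(k,cv2.RETR_EXTERNAL,cv2.CHAIN_APPROX_NONE)[0]:
        if cv2.contourArea(c)<amin: continue
        b=cv2.boxPoints(cv2.minAreaRect(c)); P=np.array([ray(d,u,v,z) for u,v in b])
        e=P[1]-P[0];f=P[2]-P[1]
        print(b.mean(0).round(1),P.mean(0).round(4),'L',np.linalg.norm(e).round(4),np.degrees(np.arctan2(e[1],e[0])).round(1),np.linalg.norm(f).round(4),np.degrees(np.arctan2(f[1],f[0])).round(1))
def scan():
    d=snap('top'); V=d['color'].max(2)
    print('caddy/mark');rects(d,V<140,0,(305,160,440,255),300)
    print('white in caddy');rects(d,V>150,.03,(322,174,354,240),60)
E
python3 - <<'E'
from h import *
plan((.5163,.3287,.0777,93.8))
scan()
E
```

```text
clk 41.2 pos [0.5136 0.3294 0.1841] th 93.94 tilt(down err) [-0.002 -0.008 -1.   ] open 0.999 q [-0.12  0.96 -1.06  1.65  0.92  1.12  0.19]
(0.5163, 0.3287, 0.0777, 93.8) turn 0.1 shift before turn [10.64 -0.09  0.27]
caddy/mark
[335.2 205.8] [ 0.5148 -0.0965  0.    ] L 0.1357 -83.0 0.239 -173.5
[405.9 206.3] [ 0.5131 -0.3284  0.    ] L 0.2639 -10.2 0.1531 -99.7
white in caddy
[334.7 187.6] [ 0.5702 -0.0941  0.03  ] L 0.057 -83.3 0.0809 -173.6
```

Call:
{"op": "drive_tool", "data": {
  "deltas": [
    [[0, 0, 0], [1.5, 0, 0.3], 6],
    [[0, 0, 0], [1.5, 0, 0], 4],
    [[0, 0, 0], [1.5, 0, 0], 4],
    [[0, 0, 0], [1.5, 0, 0], 4],
    [[0, 0, 0], [1.5, 0, 0], 4],
    [[0, 0, 0], [1.5, 0, 0], 4],
    [[0, 0, 0], [1, 0, 0], 4],
    [[0, 0, 0], [0.6, 0, 0], 4],
    [[0, 0, 0], [0, 0, 0], 1],
    [[0, 0, 0], [0, 0, 0], 1],
    [[0, 0, 0], [0, 0, 0], 1],
    [[0, 0, 0], [0, 0, 0], 1]
  ],
  "force": 30
}}

```text
clock: 42.22
tool_pos: [0.518, 0.3282, 0.0797]
eef_rot: [-0.026, 0.707, 0.022, 0.707]
contact_force: [-0.5, 1.6, -0.5]
opening: 0.203
```

Call:
{"op": "drive_tool", "data": {
  "deltas": [
    [[0, 0, 0], [0, 0, 0], 1],
    [[0, 0, 0], [0, 0, 0], 1],
    [[0, 0, 0], [0, 0, 0], 1]
  ]
}}

```text
clock: 42.47
tool_pos: [0.518, 0.3282, 0.0796]
eef_rot: [-0.026, 0.707, 0.022, 0.707]
contact_force: [-0.3, 0.5, 3.0]
opening: 0.2
```

Call:
{"op": "drive_tool", "data": {
  "deltas": [
    [[0, 0, 0], [0, -0.5, 0], 1],
    [[0, 0, 0], [0, -1, 0], 1],
    [[0, 0, 0], [0, -1, 0], 1],
    [[0, 0, 0], [0, -1, 0], 1],
    [[0, 0, 0], [0, -1, 0], 1],
    [[0, 0, 0], [0, -1, 0], 1],
    [[0, 0, 0], [0, -1, 0], 1],
    [[0, 0, 0], [0, -1, 0], 1],
    [[0, 0, 0], [0, -1, 0], 1],
    [[0, 0, 0], [0, -0.55, 0], 1],
    [[0, 0, 0], [0, 0, 0], 1],
    [[0, 0, 0], [0, 0, 0], 1]
  ]
}}

```text
clock: 43.47
tool_pos: [0.5244, 0.2389, 0.0797]
eef_rot: [-0.025, 0.707, 0.023, 0.707]
contact_force: [2.9, 5.4, -4.3]
opening: 0.204
```

```bash
python3 - <<'E'
from h import *
plan((.5163,.3287,.0777,93.8));print(r.get_state()['contact_force'])
E
```

```text
clk 43.5 pos [0.5244 0.2389 0.0797] th 93.84 tilt(down err) [ 0.    -0.003 -1.   ] open 0.204 q [ 0.    1.06 -0.96  1.81  1.11  0.93  0.14]
(0.5163, 0.3287, 0.0777, 93.8) turn 0.0 shift before turn [ 0.2   9.01 -0.2 ]
[ 2.91876856  5.38345826 -4.33868882]
```

Call:
{"op": "drive_tool", "data": {
  "deltas": [
    [[0, 0, 0], [0, 1, 0], 1],
    [[0, 0, 0], [0, 1, 0], 1],
    [[0, 0, 0], [0, 1, 0], 1],
    [[0, 0, 0], [0, 1, 0], 1],
    [[0, 0, 0], [0, 1, 0], 1],
    [[0, 0, 0], [0, 1, 0], 1],
    [[0, 0, 0], [0, 1, 0], 1],
    [[0, 0, 0], [0, 1, 0], 1],
    [[0, 0, 0], [0, 1, 0], 1],
    [[0, 0, 0], [0, 0.3, 0], 1],
    [[0, 0, 0], [0, 0, 0], 1],
    [[0, 0, 0], [0, 0, 0], 1]
  ]
}}

```text
clock: 44.47
tool_pos: [0.5179, 0.3288, 0.0796]
eef_rot: [-0.027, 0.707, 0.02, 0.707]
contact_force: [-0.0, -2.7, 7.1]
opening: 0.201
```

Call:
{"op": "drive_tool", "data": {
  "deltas": [
    [[0, 0, 0], [0, -0.2, 0], 4],
    [[0, 0, 0], [0, 0, 0], 4],
    [[0, 0, 0], [0, 0, 0], 4],
    [[0, 0, 0], [0, 0, 0], 4],
    [[0, 0, 0], [-1.5, 0, 0], 5],
    [[0, 0, 0], [-2, 0, 0], 8.8],
    [[0, 0, 0], [-2, 0, 0], 8.8],
    [[0, 0, 0], [-2, 0, 0], 8.8],
    [[0, 0, 0], [-2, 0, 0], 8.8],
    [[0, 0, 0], [0, -2.2, 0], 8.8],
    [[0, 0, 0], [0, -2.2, 0], 8.8],
    [[0, 0, 0], [0, -2.2, 0], 8.8]
  ]
}}

```text
clock: 45.47
tool_pos: [0.522, 0.2626, 0.1758]
eef_rot: [-0.026, 0.707, 0.022, 0.707]
contact_force: [0.5, -0.3, -0.7]
opening: 0.994
```

Call:
{"op": "drive_tool", "data": {
  "deltas": [
    [[0, 0, 0], [0, -2.2, 0], 8.8],
    [[0, 0, 0], [0, -2.2, 0.4], 8.8],
    [[0, 0, 0], [0, -2.2, 0], 8.8],
    [[0, 0, 0], [0, -2.2, 0], 8.8],
    [[0, 0, 0], [0, -2.2, 0], 8.8],
    [[0, 0, 0], [0, -2.2, 0], 8.8],
    [[0, 0, 0], [0, -2.2, 0], 8.8],
    [[0, 0, 0], [0, -2.2, 0], 8.8],
    [[0, 0, 0], [0, -2.2, 0], 8.8],
    [[6.9, 0, 0], [0, -0.3, 0], 8.8],
    [[6.9, 0, 0], [0, 0, 0], 8.8],
    [[6.9, 0, 0], [0, 0, 0], 8.8]
  ]
}}

```text
clock: 46.47
tool_pos: [0.5396, 0.0619, 0.1767]
eef_rot: [0.104, 0.699, -0.109, 0.699]
contact_force: [0.3, -0.3, 0.6]
opening: 1.002
```

Call:
{"op": "drive_tool", "data": {
  "deltas": [
    [[6.9, 0, 0], [0, 0, 0], 8.8],
    [[6.9, 0, 0], [0, 0, 0], 8.8],
    [[6.9, 0, 0], [0, 0, 0], 8.8],
    [[6.9, 0, 0], [0, 0, 0], 8.8],
    [[6.9, 0, 0], [0, 0, 0], 8.8],
    [[6.9, 0, 0], [0, 0, 0], 8.8],
    [[6.9, 0, 0], [0, 0, 0], 8.8],
    [[6.9, 0, 0], [0, 0, 0], 8.8],
    [[6.9, 0, 0], [0, 0, 0], 8.8],
    [[6.9, 0, 0], [0, 0, 0], 8.8],
    [[0, 0, 0], [0, 0, 0], 8.8]
  ]
}}

```text
clock: 47.38
tool_pos: [0.5396, 0.063, 0.177]
eef_rot: [0.48, 0.515, -0.484, 0.519]
contact_force: [0.1, 0.4, -0.3]
opening: 1.003
```

```bash
cat >> h.py <<'E'
def out():
    "packer on the apron from the wrist view: bright blob in the front region"
    d=snap('wrist'); im=d['color'].astype(int)
    hsv=cv2.cvtColor(d['color'],cv2.COLOR_RGB2HSV)
    b=np.array([hsv[200:220,310:340].reshape(-1,3).mean(0),hsv[200:220,245:285].reshape(-1,3).mean(0)]);print('hsv packer/bench',b.round(0).tolist())
    row=im[205].sum(1)[270:385]; col=im[150:250,316:320].mean((1,2))
    print('edges row205:',[(i+270,int(e)) for i,e in enumerate(np.diff(row)) if abs(e)>40]); print('col318:',[(i+150,int(e)) for i,e in enumerate(np.diff(col)) if abs(e)>15])
    return d
E
python3 - <<'E'
from h import *
plan((.540,.063,.041,4))
d=out()
print(proj(d,(.539,.069,.042)),proj(d,(.5118,.069,.042)),proj(d,(.567,.069,.042)),proj(d,(.542,.029,.042)))
E
```

```text
clk 47.4 pos [0.5396 0.063  0.177 ] th 3.99 tilt(down err) [ 0.    -0.008 -1.   ] open 1.003 q [ 0.22  0.78 -0.73  1.87  0.73  0.79 -0.84]
(0.54, 0.063, 0.041, 4) turn -0.0 shift before turn [1.36e+01 4.00e-02 1.00e-02]
hsv packer/bench [[33.0, 22.0, 188.0], [19.0, 36.0, 188.0]]
edges row205: [(290, -67), (291, 64), (292, 69), (313, -177), (314, -43), (324, 65), (325, 170), (346, -64)]
col318: [(155, -26), (156, -20), (166, 29), (167, 54), (168, 40), (199, -20), (200, -41), (201, -19), (210, 33), (211, 32), (221, -42), (222, -76), (223, -25), (225, 34), (226, 23), (229, 30), (230, 35)]
(np.float64(320.1364796001568), np.float64(184.80970108103466)) (np.float64(292.2756674584287), np.float64(182.8911632620503)) (np.float64(348.70216546504355), np.float64(186.77677757464951)) (np.float64(320.3134521626597), np.float64(223.0446877221272))
```

Packer measured at px 291–347 with its front edge at row 222, matching the prediction. I'll pick it up slightly higher and take it to the near (−x) bay.

Call:
{"op": "drive_tool", "data": {
  "deltas": [
    [[0, 0, 0], [1.5, 0, 0], 8.8],
    [[0, 0, 0], [1.5, 0, 0], 8.8],
    [[0, 0, 0], [1.5, 0, 0], 8.8],
    [[0, 0, 0], [1.5, 0, 0], 8.8],
    [[0, 0, 0], [1.5, 0, 0], 8.8],
    [[0, 0, 0], [1.5, 0, 0], 8.8],
    [[0, 0, 0], [1.5, 0, 0], 8.8],
    [[0, 0, 0], [1.5, 0, 0], 8.8],
    [[0, 0, 0], [0.7, 0, 0], 8.8],
    [[0, 0, 0], [0.5, 0, 0], 8.8],
    [[0, 0, 0], [0, 0, 0], 8.8],
    [[0, 0, 0], [0, 0, 0], 5]
  ],
  "force": 35
}}

```text
clock: 48.43
tool_pos: [0.5396, 0.0617, 0.0442]
eef_rot: [0.479, 0.516, -0.483, 0.52]
contact_force: [-0.0, -0.7, 0.1]
opening: 0.942
```

Call:
{"op": "drive_tool", "data": {
  "deltas": [
    [[0, 0, 0], [0, 0, 0], 5],
    [[0, 0, 0], [0, 0, 0], 5],
    [[0, 0, 0], [0, 0, 0], 5],
    [[0, 0, 0], [0, 0, 0], 5],
    [[0, 0, 0], [0, 0, 0], 5],
    [[0, 0, 0], [0, 0, 0], 5]
  ]
}}

```text
clock: 48.93
tool_pos: [0.5395, 0.0614, 0.0442]
eef_rot: [0.48, 0.516, -0.484, 0.519]
contact_force: [0.1, -0.5, 4.0]
opening: 0.629
```

Call:
{"op": "drive_tool", "data": {
  "deltas": [
    [[0, 0, 0], [-0.5, 0, 0], 5],
    [[0, 0, 0], [-1.5, 0, 0], 5],
    [[0, 0, 0], [-1.5, 0, 0], 5],
    [[0, 0, 0], [-1.5, 0, 0], 5],
    [[0, 0, 0], [-1.5, 0, 0], 5],
    [[0, 0, 0], [-1.5, 0, 0], 5],
    [[0, 0, 0], [-1.5, 0, 0], 5],
    [[0, 0, 0], [-1.5, 0, 0], 5],
    [[0, 0, 0], [-1, 0, 0], 5],
    [[0, 0, 0], [0, 0, 0], 5]
  ]
}}

```text
clock: 49.77
tool_pos: [0.5405, 0.0628, 0.1657]
eef_rot: [0.481, 0.515, -0.483, 0.52]
contact_force: [-0.1, -0.7, -0.7]
opening: 0.626
```

```bash
python3 - <<'E'
from h import *
plan((.4553,-.1042,.16,4),(.4553,-.1042,.16,95.8))
scan()
E
```

```text
clk 49.8 pos [0.5405 0.0628 0.1657] th 4.11 tilt(down err) [ 0.002 -0.007 -1.   ] open 0.626 q [ 0.21  0.79 -0.72  1.88  0.75  0.77 -0.86]
(0.4553, -0.1042, 0.16, 4) turn 0.1 shift before turn [ 0.57 -9.69 16.05]
(0.4553, -0.1042, 0.16, 95.8) turn -91.8 shift before turn [-0.  0.  0.]
caddy/mark
[369.5 209. ] [ 0.5047 -0.2088  0.    ] L 0.4269 -90.1 0.2955 178.5
white in caddy
[339.6 186. ] [ 0.5754 -0.11    0.03  ] L 0.0565 -82.9 0.0785 -173.3
```

The caddy appears to have been knocked (its white stack moved about +5, −16 mm). I'll adapt the approach and re-measure.

Call:
{"op": "drive_tool", "data": {
  "deltas": [
    [[0, 0, 0], [0, -0.78, 1.47], 5],
    [[0, 0, 0], [0, -0.78, 1.47], 5],
    [[0, 0, 0], [0, -0.78, 1.47], 5],
    [[0, 0, 0], [0, -0.78, 1.47], 5],
    [[0, 0, 0], [0, -0.78, 1.47], 5],
    [[0, 0, 0], [0, -0.78, 1.47], 5],
    [[0, 0, 0], [0, -0.78, 1.47], 5],
    [[0, 0, 0], [0, -0.78, 1.47], 5],
    [[0, 0, 0], [0, -0.78, 1.47], 5],
    [[0, 0, 0], [0, -0.78, 1.47], 5],
    [[0, 0, 0], [0, -0.78, 1.47], 5],
    [[0, 0, 0], [0, -0.78, 1.47], 5]
  ]
}}

```text
clock: 50.82
tool_pos: [0.4578, -0.1211, 0.1644]
eef_rot: [0.479, 0.517, -0.484, 0.519]
contact_force: [0.1, -0.0, -0.4]
opening: 0.627
```

Call:
{"op": "drive_tool", "data": {
  "deltas": [
    [[-6.55, 0, 0], [0, 0, 0], 5],
    [[-6.55, 0, 0], [0, 0, 0], 5],
    [[-6.55, 0, 0], [0, 0, 0], 5],
    [[-6.55, 0, 0], [0, 0, 0], 5],
    [[-6.55, 0, 0], [0, 0, 0], 5],
    [[-6.55, 0, 0], [0, 0, 0], 5],
    [[-6.55, 0, 0], [0, 0, 0], 5]
  ]
}}

```text
clock: 51.4
tool_pos: [0.4581, -0.1204, 0.1643]
eef_rot: [0.237, 0.665, -0.243, 0.665]
contact_force: [-0.5, 0.5, -0.1]
opening: 0.63
```

Call:
{"op": "drive_tool", "data": {
  "deltas": [
    [[-6.55, 0, 0], [0, 0, 0], 5],
    [[-6.55, 0, 0], [0, 0, 0], 5],
    [[-6.55, 0, 0], [0, 0, 0], 5],
    [[-6.55, 0, 0], [0, 0, 0], 5],
    [[-6.55, 0, 0], [0, 0, 0], 5],
    [[-6.55, 0, 0], [0, 0, 0], 5],
    [[-6.55, 0, 0], [0, 0, 0], 5]
  ]
}}

```text
clock: 51.98
tool_pos: [0.4582, -0.1204, 0.1642]
eef_rot: [-0.04, 0.707, 0.035, 0.705]
contact_force: [0.4, -0.2, -0.9]
opening: 0.631
```

```bash
python3 - <<'E'
from h import *
plan((.46,-.12,.16,95.8))
d=snap('top'); d2=snap('wrist')
V=d['color'].max(2); rects(d,V>150,.041,(322,174,360,240),60)
im=cv2.cvtColor(d['color'],cv2.COLOR_RGB2BGR);im2=cv2.cvtColor(d2['color'],cv2.COLOR_RGB2BGR)
ds=snap('scene');im3=cv2.cvtColor(ds['color'],cv2.COLOR_RGB2BGR)
a=cv2.resize(im[160:260,230:430],(400,200),interpolation=cv2.INTER_CUBIC)
b=cv2.resize(im3[160:260,200:400],(400,200),interpolation=cv2.INTER_CUBIC)
cv2.imwrite('pics/c15.png',np.vstack([np.hstack([a,b]),cv2.resize(im2[:380],(640,380))if 0 else cv2.copyMakeBorder(im2[:370],0,0,0,160,cv2.BORDER_CONSTANT)]))
E
```

```text
clk 52.0 pos [ 0.4582 -0.1204  0.1642] th 96.15 tilt(down err) [-0.003 -0.007 -1.   ] open 0.631 q [ 0.78  0.87 -1.1   2.07  1.04  0.92  0.75]
(0.46, -0.12, 0.16, 95.8) turn 0.3 shift before turn [0.42 0.02 0.19]
[339.4 186.6] [ 0.5721 -0.1089  0.041 ] L 0.0541 -83.3 0.0782 -173.7
```

View pics/c15.png

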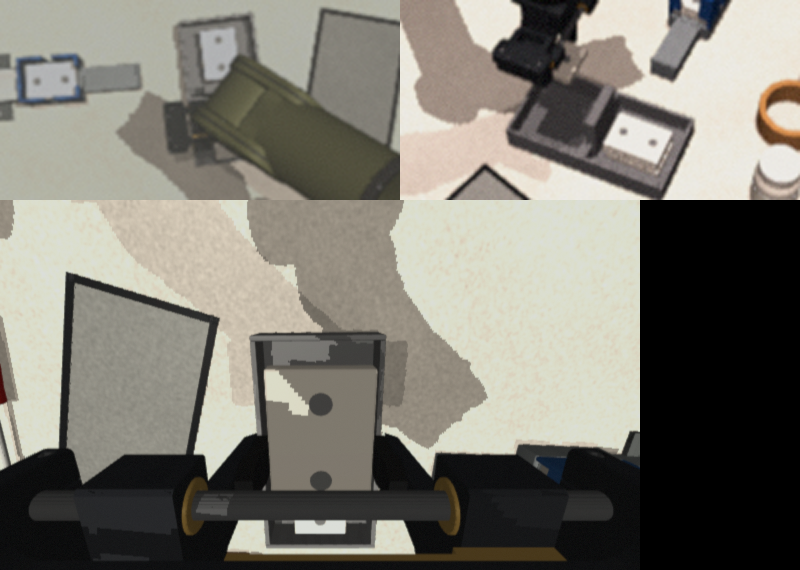

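The caddy was shifted but is still square, and the held packer (264–378) lies centred between its rims (252–384). Quick numeric check of its end before lowering.

```bash
python3 - <<'E'
from h import *
d=snap('wrist')
print([ray(d,u,v,.04).round(4) for u,v in [(251,136),(385,134),(318,134)]])
plan((.4603,-.1202,.022,95.8))
E
```

```text
[array([ 0.4106, -0.1876,  0.04  ]), array([ 0.3969, -0.0688,  0.04  ]), array([ 0.4029, -0.1281,  0.04  ])]
clk 52.2 pos [ 0.4584 -0.1203  0.1646] th 95.64 tilt(down err) [-0.002 -0.007 -1.   ] open 0.630 q [ 0.78  0.87 -1.1   2.07  1.04  0.91  0.74]
(0.4603, -0.1202, 0.022, 95.8) turn -0.2 shift before turn [ 1.426e+01 -1.000e-02  1.900e-01]
```

Call:
{"op": "drive_tool", "data": {
  "deltas": [
    [[0, 0, 0], [1.5, 0, 0.2], 5],
    [[0, 0, 0], [1.5, 0, 0.2], 5],
    [[0, 0, 0], [1.5, 0, 0], 5],
    [[0, 0, 0], [1.5, 0, 0], 5],
    [[0, 0, 0], [1.5, 0, 0], 5],
    [[0, 0, 0], [1.5, 0, 0], 5],
    [[0, 0, 0], [1.5, 0, 0], 5],
    [[0, 0, 0], [1.2, 0, 0], 5],
    [[0, 0, 0], [1, 0, 0], 5],
    [[0, 0, 0], [0.8, 0, 0], 5],
    [[0, 0, 0], [0.4, 0, 0], 5],
    [[0, 0, 0], [0, 0, 0], 5]
  ]
}}

```text
clock: 53.18
tool_pos: [0.4623, -0.121, 0.0256]
eef_rot: [-0.038, 0.707, 0.033, 0.705]
contact_force: [-0.3, 0.8, -0.8]
opening: 0.63
```

```bash
python3 - <<'E'
from h import *
plan((.4617,-.1202,.022,95.8)); print(r.get_state()['contact_force'])
E
```

```text
clk 53.2 pos [ 0.4623 -0.121   0.0256] th 95.77 tilt(down err) [-0.002 -0.008 -1.   ] open 0.630 q [ 0.68  1.1  -0.91  2.12  1.43  0.8   0.46]
(0.4617, -0.1202, 0.022, 95.8) turn -0.0 shift before turn [ 0.36  0.09 -0.05]
[-0.29353591  0.78344002 -0.81838951]
```

Call:
{"op": "drive_tool", "data": {
  "deltas": [
    [[0, 0, 0], [0.3, 0, 0], 5],
    [[0, 0, 0], [0, 0, 0], 6.4],
    [[0, 0, 0], [0, 0, 0], 6.4],
    [[0, 0, 0], [0, 0, 0], 6.4],
    [[0, 0, 0], [-1, 0, 0], 6.4],
    [[0, 0, 0], [-1.8, 0, 0], 6.4],
    [[0, 0, 0], [-1.8, 0, 0], 6.4],
    [[0, 0, 0], [-1.8, 0, 0], 6.4],
    [[0, 0, 0], [-2, 0, 0], 8.8],
    [[0, 0, 0], [-2, 0, 0], 8.8],
    [[0, 0, 0], [-2, 0, 0], 8.8],
    [[0, 0, 0], [-2, 0, 0], 8.8]
  ]
}}

```text
clock: 54.18
tool_pos: [0.4626, -0.1198, 0.1686]
eef_rot: [-0.039, 0.707, 0.033, 0.706]
contact_force: [-0.1, -0.4, 0.1]
opening: 0.99
```

Call:
{"op": "drive_tool", "data": {
  "deltas": [
    [[0, 0, 0], [-1, 2.45, 0.56], 8.8],
    [[0, 0, 0], [0, 2.45, 0.56], 8.8],
    [[0, 0, 0], [0, 2.45, 0.56], 8.8],
    [[0, 0, 0], [0, 2.45, 0.56], 8.8],
    [[0, 0, 0], [0, 2.45, 0.56], 8.8],
    [[0, 0, 0], [0, 2.45, 0.56], 8.8],
    [[0, 0, 0], [0, 2.45, 0.56], 8.8],
    [[0, 0, 0], [0, 2.45, 0.56], 8.8],
    [[0, 0, 0], [0, 2.45, 0.56], 8.8]
  ]
}}

```text
clock: 54.93
tool_pos: [0.4905, 0.1058, 0.1758]
eef_rot: [-0.039, 0.706, 0.033, 0.706]
contact_force: [0.5, 0.8, -0.1]
opening: 0.999
```

Call:
{"op": "drive_tool", "data": {
  "deltas": [
    [[0, 0, 0], [0, 2.45, 0.56], 8.8],
    [[0, 0, 0], [0, 2.45, 0.56], 8.8],
    [[0, 0, 0], [0, 2.45, 0.56], 8.8],
    [[0, 0, 0], [0, 2.45, 0.56], 8.8],
    [[0, 0, 0], [0, 2.45, 0.56], 8.8],
    [[0, 0, 0], [0, 2.45, 0.56], 8.8],
    [[0, 0, 0], [0, 2.45, 0.56], 8.8],
    [[0, 0, 0], [0, 2.45, 0.56], 8.8],
    [[0, 0, 0], [0, 2.45, 0.56], 8.8],
    [[2, 0, 0], [0, 0, 0], 8.8],
    [[0, 0, 0], [0, 0, 0], 8.8]
  ]
}}

```text
clock: 55.85
tool_pos: [0.5176, 0.331, 0.1741]
eef_rot: [-0.026, 0.707, 0.022, 0.706]
contact_force: [-0.2, 0.0, -0.0]
opening: 1.002
```

```bash
python3 - <<'E'
from h import *
plan((.517,.3287,.0785,93.8))
scan()
d=snap('top');V=d['color'].max(2)
print('white near well');rects(d,V>150,.07,(240,188,270,210),60)
E
```

```text
clk 55.9 pos [0.5176 0.331  0.1741] th 93.91 tilt(down err) [-0.001 -0.006 -1.   ] open 1.002 q [-0.13  0.96 -1.03  1.64  0.92  1.09  0.21]
(0.517, 0.3287, 0.0785, 93.8) turn 0.1 shift before turn [ 9.56 -0.23 -0.07]
caddy/mark
[340.3 204.4] [ 0.5192 -0.1133  0.    ] L 0.1351 -82.4 0.239 -173.0
[405.9 206.3] [ 0.5131 -0.3284  0.    ] L 0.2639 -10.2 0.1531 -99.7
white in caddy
[343.4 224.3] [ 0.452  -0.1218  0.03  ] L 0.0556 -83.7 0.0799 -174.1
[339.6 186.3] [ 0.5744 -0.1101  0.03  ] L 0.0571 -83.6 0.0807 -174.1
white near well
```

Caddy re-measured: shifted by (+4, −17) mm, with both stacks lying in their bays. Next feeder cycle.

Call:
{"op": "drive_tool", "data": {
  "deltas": [
    [[0, 0, 0], [1.5, -0.2, 0], 6],
    [[0, 0, 0], [1.5, 0, 0], 4],
    [[0, 0, 0], [1.5, 0, 0], 4],
    [[0, 0, 0], [1.5, 0, 0], 4],
    [[0, 0, 0], [1.5, 0, 0], 4],
    [[0, 0, 0], [1.3, 0, 0], 4],
    [[0, 0, 0], [0.8, 0, 0], 4],
    [[0, 0, 0], [0, 0, 0], 4],
    [[0, 0, 0], [0, 0, 0], 1],
    [[0, 0, 0], [0, 0, 0], 1],
    [[0, 0, 0], [0, 0, 0], 1],
    [[0, 0, 0], [0, 0, 0], 1]
  ],
  "force": 30
}}

```text
clock: 56.95
tool_pos: [0.5187, 0.3275, 0.0787]
eef_rot: [-0.026, 0.707, 0.022, 0.707]
contact_force: [0.8, 1.3, 1.3]
opening: 0.202
```

Call:
{"op": "drive_tool", "data": {
  "deltas": [
    [[0, 0, 0], [0, 0, 0], 1],
    [[0, 0, 0], [0, 0, 0], 1],
    [[0, 0, 0], [0, 0, 0], 1]
  ]
}}

```text
clock: 57.2
tool_pos: [0.5187, 0.3275, 0.0786]
eef_rot: [-0.026, 0.707, 0.022, 0.707]
contact_force: [0.6, 2.1, 3.8]
opening: 0.203
```

Call:
{"op": "drive_tool", "data": {
  "deltas": [
    [[0, 0, 0], [0, -0.5, 0], 1],
    [[0, 0, 0], [0, -1, 0], 1],
    [[0, 0, 0], [0, -1, 0], 1],
    [[0, 0, 0], [0, -1, 0], 1],
    [[0, 0, 0], [0, -1, 0], 1],
    [[0, 0, 0], [0, -1, 0], 1],
    [[0, 0, 0], [0, -1, 0], 1],
    [[0, 0, 0], [0, -1, 0], 1],
    [[0, 0, 0], [0, -1, 0], 1],
    [[0, 0, 0], [0, -0.55, 0], 1],
    [[0, 0, 0], [0, 0, 0], 1],
    [[0, 0, 0], [0, 0, 0], 1]
  ]
}}

```text
clock: 58.2
tool_pos: [0.5251, 0.2389, 0.0787]
eef_rot: [-0.024, 0.707, 0.024, 0.707]
contact_force: [2.4, 8.9, -5.8]
opening: 0.201
```

```bash
python3 - <<'E'
from h import *
plan((.5175,.3287,.0785,93.8));print(r.get_state()['contact_force'])
E
```

```text
clk 58.2 pos [0.5251 0.2389 0.0787] th 93.86 tilt(down err) [ 0.    -0.001 -1.   ] open 0.201 q [-0.01  1.05 -0.93  1.81  1.1   0.9   0.16]
(0.5175, 0.3287, 0.0785, 93.8) turn 0.1 shift before turn [ 0.02  9.01 -0.15]
[ 2.40955009  8.92208038 -5.79966273]
```

Same full-stroke position (y 0.2389, against the stop). I'll draw back and go to the packer.

Call:
{"op": "drive_tool", "data": {
  "deltas": [
    [[0, 0, 0], [0, 1, 0], 1],
    [[0, 0, 0], [0, 1, 0], 1],
    [[0, 0, 0], [0, 1, 0], 1],
    [[0, 0, 0], [0, 1, 0], 1],
    [[0, 0, 0], [0, 1, 0], 1],
    [[0, 0, 0], [0, 1, 0], 1],
    [[0, 0, 0], [0, 1, 0], 1],
    [[0, 0, 0], [0, 1, 0], 1],
    [[0, 0, 0], [0, 1, 0], 1],
    [[0, 0, 0], [0, 0.35, 0], 1],
    [[0, 0, 0], [0, 0, 0], 1],
    [[0, 0, 0], [0, 0, 0], 1]
  ]
}}

```text
clock: 59.2
tool_pos: [0.5187, 0.3288, 0.0786]
eef_rot: [-0.027, 0.707, 0.02, 0.707]
contact_force: [1.2, 0.3, 6.8]
opening: 0.204
```

Call:
{"op": "drive_tool", "data": {
  "deltas": [
    [[0, 0, 0], [0, -0.2, 0], 4],
    [[0, 0, 0], [0, 0, 0], 4],
    [[0, 0, 0], [0, 0, 0], 4],
    [[0, 0, 0], [0, 0, 0], 4],
    [[0, 0, 0], [-1.5, 0, 0], 5],
    [[0, 0, 0], [-2, 0, 0], 8.8],
    [[0, 0, 0], [-2, 0, 0], 8.8],
    [[0, 0, 0], [-2, 0, 0], 8.8],
    [[0, 0, 0], [-2, 0, 0], 8.8],
    [[0, 0, 0], [0, -2.2, 0], 8.8],
    [[0, 0, 0], [0, -2.2, 0], 8.8],
    [[0, 0, 0], [0, -2.2, 0], 8.8]
  ]
}}

```text
clock: 60.2
tool_pos: [0.5227, 0.2619, 0.1747]
eef_rot: [-0.027, 0.707, 0.021, 0.707]
contact_force: [0.4, -1.1, -0.6]
opening: 0.998
```

Call:
{"op": "drive_tool", "data": {
  "deltas": [
    [[0, 0, 0], [0, -2.2, 0], 8.8],
    [[0, 0, 0], [0, -2.2, 0.3], 8.8],
    [[0, 0, 0], [0, -2.2, 0], 8.8],
    [[0, 0, 0], [0, -2.2, 0], 8.8],
    [[0, 0, 0], [0, -2.2, 0], 8.8],
    [[0, 0, 0], [0, -2.2, 0], 8.8],
    [[0, 0, 0], [0, -2.2, 0], 8.8],
    [[0, 0, 0], [0, -2.2, 0], 8.8],
    [[0, 0, 0], [0, -2.2, 0], 8.8],
    [[6.9, 0, 0], [0, -0.3, 0], 8.8],
    [[6.9, 0, 0], [0, 0, 0], 8.8],
    [[6.9, 0, 0], [0, 0, 0], 8.8]
  ]
}}

```text
clock: 61.2
tool_pos: [0.5392, 0.0611, 0.1756]
eef_rot: [0.104, 0.699, -0.109, 0.699]
contact_force: [0.1, 0.1, -0.7]
opening: 0.999
```

Call:
{"op": "drive_tool", "data": {
  "deltas": [
    [[6.9, 0, 0], [0, 0, 0], 8.8],
    [[6.9, 0, 0], [0, 0, 0], 8.8],
    [[6.9, 0, 0], [0, 0, 0], 8.8],
    [[6.9, 0, 0], [0, 0, 0], 8.8],
    [[6.9, 0, 0], [0, 0, 0], 8.8],
    [[6.9, 0, 0], [0, 0, 0], 8.8],
    [[6.9, 0, 0], [0, 0, 0], 8.8],
    [[6.9, 0, 0], [0, 0, 0], 8.8],
    [[6.9, 0, 0], [0, 0, 0], 8.8],
    [[6.9, 0, 0], [0, 0, 0], 8.8],
    [[0, 0, 0], [0, 0, 0], 8.8]
  ]
}}

```text
clock: 62.12
tool_pos: [0.5393, 0.0624, 0.1759]
eef_rot: [0.48, 0.515, -0.484, 0.519]
contact_force: [-0.9, 0.4, -0.0]
opening: 0.997
```

```bash
python3 - <<'E'
from h import *
plan((.540,.063,.045,4))
d=out()
print(proj(d,(.539,.069,.042)),proj(d,(.5118,.069,.042)),proj(d,(.567,.069,.042)),proj(d,(.542,.029,.042)))
w=d['color']
for y in (.135,.155,.175): 
    u,v=proj(d,(.528,y,.031)); print('well px',int(u),int(v),w[int(v),int(u)] if 0<=v<400 else None)
cv2.imwrite('pics/w16.png',cv2.cvtColor(w,cv2.COLOR_RGB2BGR))
E
```

```text
clk 62.1 pos [0.5393 0.0624 0.1759] th 3.98 tilt(down err) [ 0.    -0.008 -1.   ] open 0.997 q [ 0.2   0.77 -0.69  1.87  0.7   0.77 -0.82]
(0.54, 0.063, 0.045, 4) turn -0.0 shift before turn [13.09  0.08 -0.06]
hsv packer/bench [[33.0, 22.0, 187.0], [19.0, 36.0, 188.0]]
edges row205: [(292, 79), (313, -147), (314, -91), (325, 143), (326, 84), (347, -96), (348, 72)]
col318: [(154, -15), (155, -29), (156, -15), (166, 26), (167, 63), (168, 40), (199, -21), (200, -34), (201, -18), (210, 36), (211, 28), (221, -44), (222, -74), (223, -20), (224, 19), (225, 31), (226, 17), (229, 39), (230, 34)]
(np.float64(320.62525254670976), np.float64(184.3779284236192)) (np.float64(292.64601597457056), np.float64(182.4515619666983)) (np.float64(349.3133687671919), np.float64(186.35310114346447)) (np.float64(320.7873376483089), np.float64(222.7841406008964))
well px 313 112 [108 104  96]
well px 315 90 [154 147 133]
well px 316 66 [155 148 135]
```

Packer is where expected. Pick it up and check the well for any remaining one.

Call:
{"op": "drive_tool", "data": {
  "deltas": [
    [[0, 0, 0], [1.5, 0, 0], 8.8],
    [[0, 0, 0], [1.5, 0, 0], 8.8],
    [[0, 0, 0], [1.5, 0, 0], 8.8],
    [[0, 0, 0], [1.5, 0, 0], 8.8],
    [[0, 0, 0], [1.5, 0, 0], 8.8],
    [[0, 0, 0], [1.5, 0, 0], 8.8],
    [[0, 0, 0], [1.5, 0, 0], 8.8],
    [[0, 0, 0], [1.5, 0, 0], 8.8],
    [[0, 0, 0], [0.6, 0, 0], 8.8],
    [[0, 0, 0], [0.5, 0, 0], 8.8],
    [[0, 0, 0], [0, 0, 0], 8.8],
    [[0, 0, 0], [0, 0, 0], 5]
  ],
  "force": 35
}}

```text
clock: 63.17
tool_pos: [0.5393, 0.0611, 0.0442]
eef_rot: [0.479, 0.516, -0.483, 0.52]
contact_force: [0.6, 0.2, 0.2]
opening: 0.946
```

Call:
{"op": "drive_tool", "data": {
  "deltas": [
    [[0, 0, 0], [0, 0, 0], 5],
    [[0, 0, 0], [0, 0, 0], 5],
    [[0, 0, 0], [0, 0, 0], 5],
    [[0, 0, 0], [0, 0, 0], 5],
    [[0, 0, 0], [0, 0, 0], 5],
    [[0, 0, 0], [0, 0, 0], 5]
  ]
}}

```text
clock: 63.67
tool_pos: [0.5393, 0.0609, 0.0442]
eef_rot: [0.48, 0.516, -0.484, 0.519]
contact_force: [-0.2, -0.9, 4.3]
opening: 0.629
```

Call:
{"op": "drive_tool", "data": {
  "deltas": [
    [[0, 0, 0], [-0.5, 0, 0], 5],
    [[0, 0, 0], [-1.5, 0, 0], 5],
    [[0, 0, 0], [-1.5, 0, 0], 5],
    [[0, 0, 0], [-1.5, 0, 0], 5],
    [[0, 0, 0], [-1.5, 0, 0], 5],
    [[0, 0, 0], [-1.5, 0, 0], 5],
    [[0, 0, 0], [-1.5, 0, 0], 5],
    [[0, 0, 0], [-1.5, 0, 0], 5],
    [[0, 0, 0], [-1, 0, 0], 5],
    [[0, 0, 0], [0, 0, 0], 5]
  ]
}}

```text
clock: 64.5
tool_pos: [0.5402, 0.0623, 0.1657]
eef_rot: [0.481, 0.515, -0.483, 0.52]
contact_force: [0.6, 0.3, -0.8]
opening: 0.632
```

```bash
python3 - <<'E'
from h import *
plan((.462,-.121,.16,4))
d=snap('top');V=d['color'].max(2)
print('white in caddy');rects(d,V>150,.03,(322,174,360,240),60)
a=cv2.imread('pics/top.png');b=cv2.cvtColor(d['color'],cv2.COLOR_RGB2BGR)
for n,i in(('start',a),('now',b)):
    g=i[194:206,246:266].astype(int); print(n,g.mean((0,1)).round(0)); print(g[6].mean(1).astype(int))
E
```

```text
clk 64.5 pos [0.5402 0.0623 0.1657] th 4.11 tilt(down err) [ 0.002 -0.007 -1.   ] open 0.632 q [ 0.19  0.78 -0.68  1.88  0.72  0.75 -0.83]
(0.462, -0.121, 0.16, 4) turn 0.1 shift before turn [ 0.57 -9.11 17.72]
white in caddy
[339.6 186.6] [ 0.5734 -0.1102  0.03  ] L 0.0565 -82.9 0.0793 -173.3
start [159. 159. 158.]
[122 110 114 138 158 164 164 163 163 163 164 162 163 159 145 130 136 151
 162 165]
now [110. 123. 128.]
[136 115  94  88 101 124 137 138 135 137 138 136 138 138 128 101  81  79
  85  85]
```

Call:
{"op": "drive_tool", "data": {
  "deltas": [
    [[0, 0, 0], [0, -0.76, 1.48], 5],
    [[0, 0, 0], [0, -0.76, 1.48], 5],
    [[0, 0, 0], [0, -0.76, 1.48], 5],
    [[0, 0, 0], [0, -0.76, 1.48], 5],
    [[0, 0, 0], [0, -0.76, 1.48], 5],
    [[0, 0, 0], [0, -0.76, 1.48], 5],
    [[0, 0, 0], [0, -0.76, 1.48], 5],
    [[0, 0, 0], [0, -0.76, 1.48], 5],
    [[0, 0, 0], [0, -0.76, 1.48], 5],
    [[0, 0, 0], [0, -0.76, 1.48], 5],
    [[0, 0, 0], [0, -0.76, 1.48], 5],
    [[0, 0, 0], [0, -0.76, 1.48], 5]
  ]
}}

```text
clock: 65.55
tool_pos: [0.46, -0.1226, 0.1643]
eef_rot: [0.479, 0.517, -0.484, 0.519]
contact_force: [0.3, -0.2, -0.6]
opening: 0.629
```

Call:
{"op": "drive_tool", "data": {
  "deltas": [
    [[-6.55, 0, 0], [0, 0, 0], 5],
    [[-6.55, 0, 0], [0, 0, 0], 5],
    [[-6.55, 0, 0], [0, 0, 0], 5],
    [[-6.55, 0, 0], [0, 0, 0], 5],
    [[-6.55, 0, 0], [0, 0, 0], 5],
    [[-6.55, 0, 0], [0, 0, 0], 5],
    [[-6.55, 0, 0], [0, 0, 0], 5]
  ]
}}

```text
clock: 66.13
tool_pos: [0.4603, -0.1219, 0.1643]
eef_rot: [0.237, 0.665, -0.243, 0.665]
contact_force: [-0.1, 0.1, -1.0]
opening: 0.633
```

Call:
{"op": "drive_tool", "data": {
  "deltas": [
    [[-6.55, 0, 0], [0, 0, 0], 5],
    [[-6.55, 0, 0], [0, 0, 0], 5],
    [[-6.55, 0, 0], [0, 0, 0], 5],
    [[-6.55, 0, 0], [0, 0, 0], 5],
    [[-6.55, 0, 0], [0, 0, 0], 5],
    [[-6.55, 0, 0], [0, 0, 0], 5],
    [[-6.55, 0, 0], [0, 0, 0], 5]
  ]
}}

```text
clock: 66.72
tool_pos: [0.4603, -0.1219, 0.1642]
eef_rot: [-0.04, 0.707, 0.035, 0.705]
contact_force: [0.3, 0.5, -0.7]
opening: 0.628
```

```bash
python3 - <<'E'
from h import *
plan((.462,-.121,.035,95.8))
d=snap('wrist');g=cv2.cvtColor(d['color'],cv2.COLOR_RGB2GRAY).astype(int)
g=cv2.blur(g.astype('float32'),(3,3))
for v in (160,200): print(v,[(i+230,int(e)) for i,e in enumerate(np.diff(g[v,230:410])) if abs(e)>14])
print('col',[(i+100,int(e)) for i,e in enumerate(np.diff(g[100:220,345])) if abs(e)>10])
r1=cv2.imread('pics/c15.png')[200:,:640];q=cv2.blur(cv2.cvtColor(r1,cv2.COLOR_BGR2GRAY).astype('float32'),(3,3))
for v in (160,200): print('before',v,[(i+230,int(e)) for i,e in enumerate(np.diff(q[v,230:410])) if abs(e)>14])
E
```

```text
clk 66.7 pos [ 0.4603 -0.1219  0.1642] th 96.15 tilt(down err) [-0.003 -0.007 -1.   ] open 0.628 q [ 0.77  0.86 -1.07  2.06  1.03  0.9   0.77]
(0.462, -0.121, 0.035, 95.8) turn 0.3 shift before turn [12.92  0.08  0.18]
160 [(251, -18), (252, -23), (253, -22), (256, -22), (257, -26), (258, -22), (272, 16), (273, 18), (274, 15), (289, -14), (293, 35), (294, 42), (295, 37), (315, -19), (316, -27), (317, -24), (328, 16), (349, -17), (350, -19), (385, 16), (386, 16)]
200 [(254, -16), (255, -28), (256, -28), (259, -20), (260, -26), (261, -23), (264, 31), (265, 42), (266, 34), (267, 15), (307, -29), (308, -43), (309, -34), (310, -20), (330, 14), (331, 19), (332, 15), (374, -22), (375, -26), (376, -24), (384, 14)]
col [(127, -16), (128, -24), (129, -23), (130, -11), (142, 14), (143, 16), (144, 12), (163, -10), (164, -12), (168, 10)]
before 160 [(249, -19), (250, -23), (251, -22), (254, -17), (255, -26), (256, -25), (271, 16), (272, 18), (273, 15), (383, 15), (384, 16)]
before 200 [(252, -16), (253, -27), (254, -28), (257, -19), (258, -25), (259, -24), (263, 15), (264, 38), (265, 43), (266, 31), (301, -14), (303, -15), (304, -16), (305, -14), (308, -17), (309, -18), (330, 16), (331, 18), (374, -22), (375, -25), (376, -16)]
```

The caddy rim matches the earlier view within 2 px, so the caddy is still in place. Lowering.

Call:
{"op": "drive_tool", "data": {
  "deltas": [
    [[0, 0, 0], [1.5, 0, 0.1], 5],
    [[0, 0, 0], [1.5, 0.1, 0.1], 5],
    [[0, 0, 0], [1.5, 0, 0], 5],
    [[0, 0, 0], [1.5, 0, 0], 5],
    [[0, 0, 0], [1.5, 0, 0], 5],
    [[0, 0, 0], [1.5, 0, 0], 5],
    [[0, 0, 0], [1.5, 0, 0], 5],
    [[0, 0, 0], [1.2, 0, 0], 5],
    [[0, 0, 0], [0.8, 0, 0], 5],
    [[0, 0, 0], [0.5, 0, 0], 5],
    [[0, 0, 0], [0, 0, 0], 5],
    [[0, 0, 0], [0, 0, 0], 5]
  ]
}}

```text
clock: 67.77
tool_pos: [0.4628, -0.1215, 0.0353]
eef_rot: [-0.038, 0.707, 0.033, 0.706]
contact_force: [0.3, 0.4, -0.6]
opening: 0.625
```

Call:
{"op": "drive_tool", "data": {
  "deltas": [
    [[0, 0, 0], [0, 0, 0], 6.4],
    [[0, 0, 0], [0, 0, 0], 6.4],
    [[0, 0, 0], [0, 0, 0], 6.4],
    [[0, 0, 0], [-1, 0, 0], 6.4],
    [[0, 0, 0], [-1.8, 0, 0], 6.4],
    [[0, 0, 0], [-1.8, 0, 0], 6.4],
    [[0, 0, 0], [-1.8, 0, 0], 6.4],
    [[0, 0, 0], [-2, 0, 0], 8.8],
    [[0, 0, 0], [-2, 0, 0], 8.8],
    [[0, 0, 0], [-2, 0, 0], 8.8],
    [[0, 0, 0], [-1.5, 0, 0], 8.8]
  ]
}}

```text
clock: 68.68
tool_pos: [0.4632, -0.1204, 0.1762]
eef_rot: [-0.039, 0.706, 0.033, 0.706]
contact_force: [-0.1, -0.3, -0.5]
opening: 0.992
```

Call:
{"op": "drive_tool", "data": {
  "deltas": [
    [[0, 0, 0], [0, 2.45, 0.56], 8.8],
    [[0, 0, 0], [0, 2.45, 0.56], 8.8],
    [[0, 0, 0], [0, 2.45, 0.56], 8.8],
    [[0, 0, 0], [0, 2.45, 0.56], 8.8],
    [[0, 0, 0], [0, 2.45, 0.56], 8.8],
    [[0, 0, 0], [0, 2.45, 0.56], 8.8],
    [[0, 0, 0], [0, 2.45, 0.56], 8.8],
    [[0, 0, 0], [0, 2.45, 0.56], 8.8],
    [[0, 0, 0], [0, 2.45, 0.56], 8.8]
  ]
}}

```text
clock: 69.43
tool_pos: [0.4906, 0.1051, 0.1729]
eef_rot: [-0.039, 0.706, 0.033, 0.706]
contact_force: [-0.2, -1.2, 0.1]
opening: 0.998
```

Call:
{"op": "drive_tool", "data": {
  "deltas": [
    [[0, 0, 0], [0, 2.45, 0.56], 8.8],
    [[0, 0, 0], [0, 2.45, 0.56], 8.8],
    [[0, 0, 0], [0, 2.45, 0.56], 8.8],
    [[0, 0, 0], [0, 2.45, 0.56], 8.8],
    [[0, 0, 0], [0, 2.45, 0.56], 8.8],
    [[0, 0, 0], [0, 2.45, 0.56], 8.8],
    [[0, 0, 0], [0, 2.45, 0.56], 8.8],
    [[0, 0, 0], [0, 2.45, 0.56], 8.8],
    [[0, 0, 0], [0, 2.4, 0.56], 8.8],
    [[2, 0, 0], [0, 0, 0], 8.8],
    [[0, 0, 0], [0, 0, 0], 8.8]
  ]
}}

```text
clock: 70.35
tool_pos: [0.5178, 0.3298, 0.1712]
eef_rot: [-0.026, 0.707, 0.022, 0.706]
contact_force: [-0.0, 0.8, -0.7]
opening: 0.997
```

```bash
python3 - <<'E'
from h import *
plan((.518,.3287,.0785,93.8))
scan()
E
```

```text
clk 70.3 pos [0.5178 0.3298 0.1712] th 93.91 tilt(down err) [-0.001 -0.006 -1.   ] open 0.997 q [-0.14  0.96 -1.    1.65  0.9   1.07  0.21]
(0.518, 0.3287, 0.0785, 93.8) turn 0.1 shift before turn [ 9.27 -0.11  0.02]
caddy/mark
[340.5 204.3] [ 0.5198 -0.1139  0.    ] L 0.1352 -82.8 0.239 -173.4
[405.9 206.3] [ 0.5131 -0.3284  0.    ] L 0.2639 -10.2 0.1531 -99.7
white in caddy
[343.8 224.3] [ 0.4521 -0.1228  0.03  ] L 0.0563 -83.7 0.0807 -174.1
[339.6 186.3] [ 0.5743 -0.1101  0.03  ] L 0.0568 -83.3 0.0808 -173.7
```

Good. Fourth feeder cycle, to bring out a fourth packer if there is one.

Call:
{"op": "drive_tool", "data": {
  "deltas": [
    [[0, 0, 0], [1.5, -0.1, 0], 6],
    [[0, 0, 0], [1.5, 0, 0], 4],
    [[0, 0, 0], [1.5, 0, 0], 4],
    [[0, 0, 0], [1.5, 0, 0], 4],
    [[0, 0, 0], [1.5, 0, 0], 4],
    [[0, 0, 0], [1.2, 0, 0], 4],
    [[0, 0, 0], [0.6, 0, 0], 4],
    [[0, 0, 0], [0, 0, 0], 4],
    [[0, 0, 0], [0, 0, 0], 1],
    [[0, 0, 0], [0, 0, 0], 1],
    [[0, 0, 0], [0, 0, 0], 1],
    [[0, 0, 0], [0, 0, 0], 1]
  ],
  "force": 30
}}

```text
clock: 71.4
tool_pos: [0.5188, 0.3272, 0.0787]
eef_rot: [-0.026, 0.707, 0.022, 0.707]
contact_force: [0.1, 1.5, -0.4]
opening: 0.202
```

Call:
{"op": "drive_tool", "data": {
  "deltas": [
    [[0, 0, 0], [0, 0, 0], 1],
    [[0, 0, 0], [0, 0, 0], 1],
    [[0, 0, 0], [0, 0, 0], 1]
  ]
}}

```text
clock: 71.65
tool_pos: [0.5188, 0.3272, 0.0786]
eef_rot: [-0.026, 0.707, 0.022, 0.707]
contact_force: [1.0, 3.2, 3.8]
opening: 0.2
```

Call:
{"op": "drive_tool", "data": {
  "deltas": [
    [[0, 0, 0], [0, -0.5, 0], 1],
    [[0, 0, 0], [0, -1, 0], 1],
    [[0, 0, 0], [0, -1, 0], 1],
    [[0, 0, 0], [0, -1, 0], 1],
    [[0, 0, 0], [0, -1, 0], 1],
    [[0, 0, 0], [0, -1, 0], 1],
    [[0, 0, 0], [0, -1, 0], 1],
    [[0, 0, 0], [0, -1, 0], 1],
    [[0, 0, 0], [0, -1, 0], 1],
    [[0, 0, 0], [0, -0.55, 0], 1],
    [[0, 0, 0], [0, 0, 0], 1],
    [[0, 0, 0], [0, 0, 0], 1]
  ]
}}

```text
clock: 72.65
tool_pos: [0.5251, 0.2389, 0.0787]
eef_rot: [-0.024, 0.707, 0.024, 0.707]
contact_force: [4.0, 11.0, -4.1]
opening: 0.196
```

```bash
python3 - <<'E'
from h import *
plan((.5175,.3287,.0785,93.8));print(r.get_state()['contact_force'])
E
```

```text
clk 72.7 pos [0.5251 0.2389 0.0787] th 93.88 tilt(down err) [ 0.  0. -1.] open 0.196 q [-0.02  1.04 -0.91  1.81  1.08  0.88  0.17]
(0.5175, 0.3287, 0.0785, 93.8) turn 0.1 shift before turn [ 0.02  9.01 -0.15]
[ 4.00833596 10.97385736 -4.10832361]
```

Call:
{"op": "drive_tool", "data": {
  "deltas": [
    [[0, 0, 0], [0, 1, 0], 1],
    [[0, 0, 0], [0, 1, 0], 1],
    [[0, 0, 0], [0, 1, 0], 1],
    [[0, 0, 0], [0, 1, 0], 1],
    [[0, 0, 0], [0, 1, 0], 1],
    [[0, 0, 0], [0, 1, 0], 1],
    [[0, 0, 0], [0, 1, 0], 1],
    [[0, 0, 0], [0, 1, 0], 1],
    [[0, 0, 0], [0, 1, 0], 1],
    [[0, 0, 0], [0, 0.35, 0], 1],
    [[0, 0, 0], [0, 0, 0], 1],
    [[0, 0, 0], [0, 0, 0], 1]
  ]
}}

```text
clock: 73.65
tool_pos: [0.5187, 0.3283, 0.0786]
eef_rot: [-0.026, 0.707, 0.02, 0.707]
contact_force: [1.4, 2.5, 8.8]
opening: 0.202
```

Call:
{"op": "drive_tool", "data": {
  "deltas": [
    [[0, 0, 0], [0, -0.2, 0], 4],
    [[0, 0, 0], [0, 0, 0], 4],
    [[0, 0, 0], [0, 0, 0], 4],
    [[0, 0, 0], [0, 0, 0], 4],
    [[0, 0, 0], [-1.5, 0, 0], 5],
    [[0, 0, 0], [-2, 0, 0], 8.8],
    [[0, 0, 0], [-2, 0, 0], 8.8],
    [[0, 0, 0], [-2, 0, 0], 8.8],
    [[0, 0, 0], [-2, 0, 0], 8.8],
    [[0, 0, 0], [0, -2.2, 0], 8.8],
    [[0, 0, 0], [0, -2.2, 0], 8.8],
    [[0, 0, 0], [0, -2.2, 0], 8.8]
  ]
}}

```text
clock: 74.65
tool_pos: [0.5227, 0.2613, 0.1745]
eef_rot: [-0.027, 0.707, 0.021, 0.707]
contact_force: [0.6, -0.6, -0.0]
opening: 0.996
```

Call:
{"op": "drive_tool", "data": {
  "deltas": [
    [[0, 0, 0], [0, -2.2, 0], 8.8],
    [[0, 0, 0], [0, -2.2, 0.3], 8.8],
    [[0, 0, 0], [0, -2.2, 0], 8.8],
    [[0, 0, 0], [0, -2.2, 0], 8.8],
    [[0, 0, 0], [0, -2.2, 0], 8.8],
    [[0, 0, 0], [0, -2.2, 0], 8.8],
    [[0, 0, 0], [0, -2.2, 0], 8.8],
    [[0, 0, 0], [0, -2.2, 0], 8.8],
    [[0, 0, 0], [0, -2.2, 0], 8.8],
    [[6.9, 0, 0], [0, -0.3, 0], 8.8],
    [[6.9, 0, 0], [0, 0, 0], 8.8],
    [[6.9, 0, 0], [0, 0, 0], 8.8]
  ]
}}

```text
clock: 75.65
tool_pos: [0.539, 0.0606, 0.1754]
eef_rot: [0.103, 0.699, -0.109, 0.699]
contact_force: [-0.4, 0.1, 0.5]
opening: 1.004
```

Call:
{"op": "drive_tool", "data": {
  "deltas": [
    [[6.9, 0, 0], [0, 0, 0], 8.8],
    [[6.9, 0, 0], [0, 0, 0], 8.8],
    [[6.9, 0, 0], [0, 0, 0], 8.8],
    [[6.9, 0, 0], [0, 0, 0], 8.8],
    [[6.9, 0, 0], [0, 0, 0], 8.8],
    [[6.9, 0, 0], [0, 0, 0], 8.8],
    [[6.9, 0, 0], [0, 0, 0], 8.8],
    [[6.9, 0, 0], [0, 0, 0], 8.8],
    [[6.9, 0, 0], [0, 0, 0], 8.8],
    [[6.9, 0, 0], [0, 0, 0], 8.8],
    [[0, 0, 0], [0, 0, 0], 8.8]
  ]
}}

```text
clock: 76.57
tool_pos: [0.5391, 0.0618, 0.1758]
eef_rot: [0.48, 0.515, -0.485, 0.519]
contact_force: [0.4, -0.1, 0.7]
opening: 1.002
```

```bash
python3 - <<'E'
from h import *
plan((.540,.063,.045,4))
d=out()
w=d['color']
o=cv2.cvtColor(cv2.imread('pics/w16.png'),cv2.COLOR_BGR2RGB)
for y in (.12,.135,.145,.155,.165,.175,.185): 
    u,v=map(int,proj(d,(.528,y,.036))); print('well',u,v,w[v,u],'before',o[v,u])
cv2.imwrite('pics/w17.png',cv2.cvtColor(w,cv2.COLOR_RGB2BGR))
E
```

```text
clk 76.6 pos [0.5391 0.0618 0.1758] th 3.97 tilt(down err) [-0.    -0.008 -1.   ] open 1.002 q [ 0.18  0.76 -0.66  1.87  0.68  0.75 -0.79]
(0.54, 0.063, 0.045, 4) turn -0.0 shift before turn [13.08  0.1  -0.11]
hsv packer/bench [[33.0, 21.0, 190.0], [19.0, 36.0, 191.0]]
edges row205: [(291, -61), (292, 99), (313, -84), (314, -144), (325, 101), (326, 136), (347, -77)]
col318: [(155, -22), (156, -24), (166, 38), (167, 60), (168, 31), (199, -19), (200, -36), (201, -21), (209, 15), (210, 31), (211, 26), (221, -43), (222, -81), (223, -16), (224, 37), (225, 28), (228, 21), (229, 37), (230, 20)]
well 313 128 [83 86 84] before [153 146 132]
well 314 112 [84 87 84] before [82 81 77]
well 314 100 [85 86 85] before [155 147 134]
well 315 89 [84 86 84] before [155 147 135]
well 316 77 [84 86 84] before [155 148 136]
well 316 64 [83 85 83] before [138 132 120]
well 317 52 [84 86 84] before [80 79 77]
```

A fourth packer is out, and the well now shows a uniform grey floor, so the feeder is empty. I'll place the last packer.

Call:
{"op": "drive_tool", "data": {
  "deltas": [
    [[0, 0, 0], [1.5, 0, 0], 8.8],
    [[0, 0, 0], [1.5, 0, 0], 8.8],
    [[0, 0, 0], [1.5, 0, 0], 8.8],
    [[0, 0, 0], [1.5, 0, 0], 8.8],
    [[0, 0, 0], [1.5, 0, 0], 8.8],
    [[0, 0, 0], [1.5, 0, 0], 8.8],
    [[0, 0, 0], [1.5, 0, 0], 8.8],
    [[0, 0, 0], [1.5, 0, 0], 8.8],
    [[0, 0, 0], [0.6, 0, 0], 8.8],
    [[0, 0, 0], [0.5, 0, 0], 8.8],
    [[0, 0, 0], [0, 0, 0], 8.8],
    [[0, 0, 0], [0, 0, 0], 5]
  ],
  "force": 35
}}

```text
clock: 77.62
tool_pos: [0.5394, 0.0608, 0.0442]
eef_rot: [0.479, 0.516, -0.483, 0.52]
contact_force: [-0.2, -0.5, 1.1]
opening: 0.943
```

Call:
{"op": "drive_tool", "data": {
  "deltas": [
    [[0, 0, 0], [0, 0, 0], 5],
    [[0, 0, 0], [0, 0, 0], 5],
    [[0, 0, 0], [0, 0, 0], 5],
    [[0, 0, 0], [0, 0, 0], 5],
    [[0, 0, 0], [0, 0, 0], 5],
    [[0, 0, 0], [0, 0, 0], 5]
  ]
}}

```text
clock: 78.12
tool_pos: [0.5394, 0.0606, 0.0442]
eef_rot: [0.48, 0.516, -0.484, 0.519]
contact_force: [-0.4, -0.2, 4.5]
opening: 0.631
```

Call:
{"op": "drive_tool", "data": {
  "deltas": [
    [[0, 0, 0], [-0.5, 0, 0], 5],
    [[0, 0, 0], [-1.5, 0, 0], 5],
    [[0, 0, 0], [-1.5, 0, 0], 5],
    [[0, 0, 0], [-1.5, 0, 0], 5],
    [[0, 0, 0], [-1.5, 0, 0], 5],
    [[0, 0, 0], [-1.5, 0, 0], 5],
    [[0, 0, 0], [-1.5, 0, 0], 5],
    [[0, 0, 0], [-1.5, 0, 0], 5],
    [[0, 0, 0], [-1, 0, 0], 5],
    [[0, 0, 0], [0, 0, 0], 5]
  ]
}}

```text
clock: 78.95
tool_pos: [0.5403, 0.062, 0.1656]
eef_rot: [0.481, 0.515, -0.483, 0.52]
contact_force: [-0.0, -1.1, -1.4]
opening: 0.63
```

```bash
python3 - <<'E'
from h import *
plan((.462,-.1215,.16,4))
d=snap('top');V=d['color'].max(2)
print('white in caddy');rects(d,V>150,.03,(322,174,360,240),60)
E
```

```text
clk 79.0 pos [0.5403 0.062  0.1656] th 4.11 tilt(down err) [ 0.002 -0.007 -1.   ] open 0.630 q [ 0.18  0.77 -0.65  1.88  0.7   0.73 -0.81]
(0.462, -0.1215, 0.16, 4) turn 0.1 shift before turn [ 0.56 -9.12 17.74]
white in caddy
[339.6 186.3] [ 0.5745 -0.1101  0.03  ] L 0.0565 -82.9 0.0813 -173.3
```

Call:
{"op": "drive_tool", "data": {
  "deltas": [
    [[0, 0, 0], [0, -0.76, 1.48], 5],
    [[0, 0, 0], [0, -0.76, 1.48], 5],
    [[0, 0, 0], [0, -0.76, 1.48], 5],
    [[0, 0, 0], [0, -0.76, 1.48], 5],
    [[0, 0, 0], [0, -0.76, 1.48], 5],
    [[0, 0, 0], [0, -0.76, 1.48], 5],
    [[0, 0, 0], [0, -0.76, 1.48], 5],
    [[0, 0, 0], [0, -0.76, 1.48], 5],
    [[0, 0, 0], [0, -0.76, 1.48], 5],
    [[0, 0, 0], [0, -0.76, 1.48], 5],
    [[0, 0, 0], [0, -0.76, 1.48], 5],
    [[0, 0, 0], [0, -0.76, 1.48], 5]
  ]
}}

```text
clock: 80.0
tool_pos: [0.46, -0.1228, 0.1643]
eef_rot: [0.479, 0.517, -0.484, 0.519]
contact_force: [0.6, -0.1, 0.0]
opening: 0.631
```

Call:
{"op": "drive_tool", "data": {
  "deltas": [
    [[-6.55, 0, 0], [0, 0, 0], 5],
    [[-6.55, 0, 0], [0, 0, 0], 5],
    [[-6.55, 0, 0], [0, 0, 0], 5],
    [[-6.55, 0, 0], [0, 0, 0], 5],
    [[-6.55, 0, 0], [0, 0, 0], 5],
    [[-6.55, 0, 0], [0, 0, 0], 5],
    [[-6.55, 0, 0], [0, 0, 0], 5]
  ]
}}

```text
clock: 80.58
tool_pos: [0.4604, -0.1222, 0.1643]
eef_rot: [0.237, 0.665, -0.243, 0.665]
contact_force: [-0.8, -0.4, -1.1]
opening: 0.631
```

Call:
{"op": "drive_tool", "data": {
  "deltas": [
    [[-6.55, 0, 0], [0, 0, 0], 5],
    [[-6.55, 0, 0], [0, 0, 0], 5],
    [[-6.55, 0, 0], [0, 0, 0], 5],
    [[-6.55, 0, 0], [0, 0, 0], 5],
    [[-6.55, 0, 0], [0, 0, 0], 5],
    [[-6.55, 0, 0], [0, 0, 0], 5],
    [[-6.55, 0, 0], [0, 0, 0], 5]
  ]
}}

```text
clock: 81.17
tool_pos: [0.4604, -0.1222, 0.1642]
eef_rot: [-0.04, 0.707, 0.035, 0.705]
contact_force: [0.7, -0.0, -0.5]
opening: 0.629
```

```bash
python3 - <<'E'
from h import *
plan((.462,-.1215,.047,95.8))
d=snap('wrist')
g=cv2.blur(cv2.cvtColor(d['color'],cv2.COLOR_RGB2GRAY).astype('float32'),(3,3))
for v in (160,200): print(v,[(i+230,int(e)) for i,e in enumerate(np.diff(g[v,230:410])) if abs(e)>14])
E
```

```text
clk 81.2 pos [ 0.4604 -0.1222  0.1642] th 96.15 tilt(down err) [-0.003 -0.007 -1.   ] open 0.629 q [ 0.76  0.85 -1.05  2.06  1.02  0.88  0.78]
(0.462, -0.1215, 0.047, 95.8) turn 0.3 shift before turn [11.72  0.05  0.16]
160 [(251, -16), (252, -22), (253, -22), (256, -16), (257, -26), (258, -25), (272, 14), (273, 18), (274, 16), (288, -14), (289, -14), (291, 38), (292, 46), (293, 39), (315, -20), (316, -27), (317, -23), (322, -14), (323, -16), (326, 15), (327, 15), (350, -18), (351, -18), (385, 16), (386, 17)]
200 [(254, -17), (255, -28), (256, -28), (259, -15), (260, -25), (261, -25), (264, 30), (265, 34), (266, 33), (267, 16), (308, -27), (309, -33), (310, -33), (311, -20), (330, 17), (331, 18), (374, -22), (375, -26), (376, -24), (379, 14), (384, 14)]
```

Call:
{"op": "drive_tool", "data": {
  "deltas": [
    [[0, 0, 0], [1.5, 0, 0.1], 5],
    [[0, 0, 0], [1.5, 0.05, 0.1], 5],
    [[0, 0, 0], [1.5, 0, 0], 5],
    [[0, 0, 0], [1.5, 0, 0], 5],
    [[0, 0, 0], [1.5, 0, 0], 5],
    [[0, 0, 0], [1.5, 0, 0], 5],
    [[0, 0, 0], [1.2, 0, 0], 5],
    [[0, 0, 0], [0.8, 0, 0], 5],
    [[0, 0, 0], [0.7, 0, 0], 5],
    [[0, 0, 0], [0, 0, 0], 5],
    [[0, 0, 0], [0, 0, 0], 5]
  ]
}}

```text
clock: 82.13
tool_pos: [0.4628, -0.1222, 0.0481]
eef_rot: [-0.038, 0.707, 0.033, 0.706]
contact_force: [-0.1, -0.2, -0.7]
opening: 0.631
```

Call:
{"op": "drive_tool", "data": {
  "deltas": [
    [[0, 0, 0], [0, 0, 0], 6.4],
    [[0, 0, 0], [0, 0, 0], 6.4],
    [[0, 0, 0], [0, 0, 0], 6.4],
    [[0, 0, 0], [-1, 0, 0], 6.4],
    [[0, 0, 0], [-1.8, 0, 0], 6.4],
    [[0, 0, 0], [-1.8, 0, 0], 6.4],
    [[0, 0, 0], [-1.8, 0, 0], 6.4],
    [[0, 0, 0], [-2, 0, 0], 8.8],
    [[0, 0, 0], [-2, 0, 0], 8.8],
    [[0, 0, 0], [-2, 0, 0], 8.8],
    [[0, 0, 0], [-1, 0, 0], 8.8]
  ]
}}

```text
clock: 83.05
tool_pos: [0.4639, -0.121, 0.1846]
eef_rot: [-0.039, 0.706, 0.033, 0.707]
contact_force: [-0.8, -0.5, -0.4]
opening: 0.991
```

Call:
{"op": "drive_tool", "data": {
  "deltas": [
    [[6.9, 0, 0], [0, 0, 2.7], 8.8],
    [[0, 0, 0], [0, 0, 0], 8.8],
    [[6.9, 0, 0], [0, 0, 0], 8.8],
    [[6.9, 0, 0], [0, 0, 0], 8.8],
    [[6.9, 0, 0], [0, 0, 0], 8.8],
    [[6.9, 0, 0], [0, 0, 0], 8.8],
    [[6.9, 0, 0], [0, 0, 0], 8.8],
    [[6.9, 0, 0], [0, 0, 0], 8.8],
    [[6.9, 0, 0], [0, 0, 0], 8.8],
    [[6.9, 0, 0], [0, 0, 0], 8.8],
    [[6.9, 0, 0], [0, 0, 0], 8.8],
    [[6.9, 0, 0], [0, 0, 0], 8.8]
  ]
}}

```text
clock: 84.05
tool_pos: [0.4894, -0.1186, 0.1819]
eef_rot: [0.405, 0.577, -0.41, 0.579]
contact_force: [-0.4, -0.4, 0.5]
opening: 0.996
```

Call:
{"op": "drive_tool", "data": {
  "deltas": [
    [[6.9, 0, 0], [0, 0, 0], 8.8],
    [[6.9, 0, 0], [0, 0, 0], 8.8],
    [[0, 0, 0], [0, 0, 0], 8.8]
  ]
}}

```text
clock: 84.3
tool_pos: [0.4896, -0.1185, 0.1821]
eef_rot: [0.471, 0.524, -0.476, 0.527]
contact_force: [-0.2, -0.7, 0.4]
opening: 1.005
```

```bash
python3 - <<'E'
from h import *
plan((.516,-.1155,.16,6.2),(.516,-.1155,.068,6.2))
d=snap('top');V=d['color'].max(2)
print('white in caddy');rects(d,V>150,.035,(322,174,360,240),60)
d=snap('scene')
im=d['color'][160:260,200:400];cv2.imwrite('pics/s18.png',cv2.cvtColor(im,cv2.COLOR_RGB2BGR))
E
```

```text
clk 84.3 pos [ 0.4896 -0.1185  0.1821] th 6.00 tilt(down err) [-0.001 -0.008 -1.   ] open 1.005 q [ 0.55  0.71 -0.67  1.98  0.7   0.69 -0.46]
(0.516, -0.1155, 0.16, 6.2) turn -0.2 shift before turn [ 2.21  2.66 -0.02]
(0.516, -0.1155, 0.068, 6.2) turn -0.0 shift before turn [9.2 0.  0. ]
white in caddy
```

Call:
{"op": "drive_tool", "data": {
  "deltas": [
    [[0, 0, 0], [0, 0, -2.5], 8.8],
    [[0, 0, 0], [0, 0, -2.5], 8.8],
    [[0, 0, 0], [0, 0, -2.5], 8.8],
    [[0, 0, 0], [0, 0, -2.5], 8.8],
    [[0, 0, 0], [0, 0, -2.5], 8.8],
    [[0, 0, 0], [0, 0, -2.5], 8.8],
    [[0, 0, 0], [0, 0, -2.5], 8.8],
    [[0, 0, 0], [0, 0, -2.5], 8.8],
    [[0, 0, 0], [0, 0, -2.5], 8.8],
    [[0, 0, 0], [0, 0, -2.5], 8.8],
    [[0, 0, 0], [0, 0, 0], 8.8]
  ]
}}

```text
clock: 85.32
tool_pos: [0.4627, 0.1365, 0.1808]
eef_rot: [0.469, 0.528, -0.47, 0.529]
contact_force: [0.5, -0.4, -0.3]
opening: 1.0
```

```bash
python3 - <<'E'
from h import *
plan((.516,-.1155,.18,6.2),(.516,-.1155,.068,6.2))
scan()
d=snap('top');V=d['color'].max(2)
print('whites at .041');rects(d,V>150,.041,(322,174,360,240),60)
E
```

```text
clk 85.3 pos [0.4627 0.1365 0.1808] th 6.75 tilt(down err) [ 0.    -0.002 -1.   ] open 1.000 q [ 0.    0.68 -0.62  2.04  0.68  0.63 -0.97]
(0.516, -0.1155, 0.18, 6.2) turn 0.6 shift before turn [ 0.08  2.33 25.65]
(0.516, -0.1155, 0.068, 6.2) turn -0.0 shift before turn [11.2  0.   0. ]
caddy/mark
[331.  211.6] [ 0.496  -0.0828  0.    ] L 0.2048 -83.1 0.2791 -173.7
[405.9 206.4] [ 0.5128 -0.3286  0.    ] L 0.2644 -10.2 0.1537 -99.7
white in caddy
[344.1 224.3] [ 0.452  -0.1238  0.03  ] L 0.0553 -85.6 0.08 -176.0
[339.5 186.6] [ 0.5734 -0.1098  0.03  ] L 0.0564 -83.6 0.0789 -174.1
whites at .041
[344.  224.3] [ 0.4517 -0.1231  0.041 ] L 0.054 -83.7 0.0789 -174.1
[339.5 186.6] [ 0.572  -0.1093  0.041 ] L 0.0559 -83.6 0.0782 -174.1
```

Both stacks lie flat and square at the right size. Now to the caddy's handle.

Call:
{"op": "drive_tool", "data": {
  "deltas": [
    [[0, 0, 0], [0, 0.21, 2.33], 6],
    [[0, 0, 0], [0, 0.21, 2.33], 6],
    [[0, 0, 0], [0, 0.21, 2.33], 6],
    [[0, 0, 0], [0, 0.21, 2.33], 6],
    [[0, 0, 0], [0, 0.21, 2.33], 6],
    [[0, 0, 0], [0, 0.21, 2.33], 6],
    [[0, 0, 0], [0, 0.21, 2.33], 6],
    [[0, 0, 0], [0, 0.21, 2.33], 6],
    [[0, 0, 0], [0, 0.21, 2.33], 6],
    [[0, 0, 0], [0, 0.21, 2.33], 6],
    [[0, 0, 0], [0, 0.21, 2.33], 6],
    [[0.6, 0, 0], [0, 0, 0], 6]
  ]
}}

```text
clock: 86.42
tool_pos: [0.5126, -0.1305, 0.1812]
eef_rot: [0.474, 0.519, -0.482, 0.523]
contact_force: [0.4, -0.5, 0.2]
opening: 0.685
```

Call:
{"op": "drive_tool", "data": {
  "deltas": [
    [[0, 0, 0], [1.5, 0, 0], 6],
    [[0, 0, 0], [1.5, 0, 0], 6],
    [[0, 0, 0], [1.5, 0, 0], 6],
    [[0, 0, 0], [0, 0, 0], 6]
  ]
}}

```text
clock: 86.75
tool_pos: [0.511, -0.124, 0.1348]
eef_rot: [0.472, 0.523, -0.479, 0.524]
contact_force: [-0.2, -0.4, 0.4]
opening: 0.676
```

```bash
python3 - <<'E'
from h import *
plan((.516,-.1158,.068,6.2))
E
```

```text
clk 86.8 pos [ 0.511  -0.124   0.1348] th 5.50 tilt(down err) [-0.006 -0.008 -1.   ] open 0.676 q [ 0.5   0.8  -0.6   1.95  0.77  0.64 -0.51]
(0.516, -0.1158, 0.068, 6.2) turn -0.7 shift before turn [ 6.68  0.58 -0.77]
```

Call:
{"op": "drive_tool", "data": {
  "deltas": [
    [[-0.6, 0, 0], [0, 0.3, -0.4], 6],
    [[0, 0, 0], [0, 0.25, -0.4], 6],
    [[0, 0, 0], [1.2, 0, 0], 6],
    [[0, 0, 0], [1.2, 0, 0], 6],
    [[0, 0, 0], [1.2, 0, 0], 6],
    [[0, 0, 0], [1.2, 0, 0], 6],
    [[0, 0, 0], [1.2, 0, 0], 6],
    [[0, 0, 0], [0.6, 0, 0], 6],
    [[0, 0, 0], [0, 0, 0], 6],
    [[0, 0, 0], [0, 0, 0], 3]
  ]
}}

```text
clock: 87.58
tool_pos: [0.5179, -0.1146, 0.0708]
eef_rot: [0.47, 0.525, -0.475, 0.527]
contact_force: [-0.0, 0.5, 0.8]
opening: 0.627
```

Call:
{"op": "drive_tool", "data": {
  "deltas": [
    [[0, 0, 0], [0, 0, 0], 3],
    [[0, 0, 0], [0, 0, 0], 2.5],
    [[0, 0, 0], [0, 0, 0], 1],
    [[0, 0, 0], [0, 0, 0], 1],
    [[0, 0, 0], [0, 0, 0], 1],
    [[0, 0, 0], [0, 0, 0], 1],
    [[0, 0, 0], [0, 0, 0], 1],
    [[0, 0, 0], [0, 0, 0], 1],
    [[0, 0, 0], [0, 0, 0], 1]
  ],
  "force": 25
}}

```text
clock: 88.33
tool_pos: [0.5188, -0.1147, 0.0714]
eef_rot: [0.471, 0.524, -0.474, 0.528]
contact_force: [2.1, -0.5, 1.9]
opening: 0.178
```

```bash
python3 - <<'E'
from h import *
plan((.513,-.329,.068,5.6),(.513,-.329,.068,-9.9)); print(r.get_state()['contact_force'],r.get_state()['opening']*88)
E
```

```text
clk 88.3 pos [ 0.5188 -0.1147  0.0714] th 6.14 tilt(down err) [ 0.001 -0.008 -1.   ] open 0.178 q [ 0.42  0.9  -0.5   1.97  0.89  0.51 -0.62]
(0.513, -0.329, 0.068, 5.6) turn 0.5 shift before turn [ 0.34 -2.87 21.25]
(0.513, -0.329, 0.068, -9.9) turn 15.5 shift before turn [-0.  0.  0.]
[ 2.12546097 -0.45876029  1.9046364 ] 15.682080492552853
```

Call:
{"op": "drive_tool", "data": {
  "deltas": [
    [[0, 0, 0], [0, -0.05, 0.4], 1],
    [[0, 0, 0], [0, -0.1, 0.8], 1],
    [[0, 0, 0], [0, -0.1, 0.8], 1],
    [[0, 0, 0], [0, -0.1, 0.8], 1],
    [[0, 0, 0], [0, -0.1, 0.8], 1],
    [[0, 0, 0], [0, -0.1, 0.8], 1],
    [[0, 0, 0], [0, -0.1, 0.8], 1],
    [[0, 0, 0], [0, -0.1, 0.8], 1],
    [[0, 0, 0], [0, -0.1, 0.8], 1],
    [[0, 0, 0], [0, -0.1, 0.8], 1],
    [[0, 0, 0], [0, 0, 0], 1]
  ],
  "force": 30
}}

```text
clock: 89.25
tool_pos: [0.5162, -0.191, 0.0714]
eef_rot: [0.471, 0.525, -0.475, 0.527]
contact_force: [0.3, 0.9, -0.2]
opening: 0.177
```

```bash
python3 - <<'E'
from h import *
plan((.513,-.329,.0714,6.1)); print(r.get_state()['contact_force'],r.get_state()['opening']*88)
E
```

```text
clk 89.2 pos [ 0.5162 -0.191   0.0714] th 6.07 tilt(down err) [-0.002 -0.006 -1.   ] open 0.177 q [ 0.58  0.92 -0.54  1.91  0.87  0.57 -0.45]
(0.513, -0.329, 0.0714, 6.1) turn -0.0 shift before turn [ 0.   -1.78 13.69]
[ 0.2625813   0.88776906 -0.21479125] 15.583251714320483
```

Call:
{"op": "drive_tool", "data": {
  "deltas": [
    [[0, 0, 0], [0, -0.1, 0.8], 1],
    [[0, 0, 0], [0, -0.1, 0.8], 1],
    [[0, 0, 0], [0, -0.1, 0.8], 1],
    [[0, 0, 0], [0, -0.1, 0.8], 1],
    [[0, 0, 0], [0, -0.1, 0.8], 1],
    [[0, 0, 0], [0, -0.1, 0.8], 1],
    [[0, 0, 0], [0, -0.1, 0.8], 1],
    [[0, 0, 0], [0, -0.1, 0.8], 1],
    [[0, 0, 0], [0, -0.1, 0.8], 1]
  ]
}}

```text
clock: 90.0
tool_pos: [0.5145, -0.2657, 0.0718]
eef_rot: [0.47, 0.524, -0.476, 0.527]
contact_force: [0.1, 0.6, -9.4]
opening: 0.178
```

Call:
{"op": "drive_tool", "data": {
  "deltas": [
    [[0, 0, 0], [0, -0.11, 0.8], 1],
    [[0, 0, 0], [0, -0.11, 0.8], 1],
    [[0, 0, 0], [0, -0.11, 0.8], 1],
    [[0, 0, 0], [0, -0.11, 0.8], 1],
    [[0, 0, 0], [0, -0.11, 0.8], 1],
    [[0, 0, 0], [0, -0.11, 0.8], 1],
    [[0, 0, 0], [0, -0.11, 0.8], 1],
    [[0, 0, 0], [0, -0.11, 0.8], 1],
    [[0, 0, 0], [0, 0, 0], 1]
  ]
}}

```text
clock: 90.75
tool_pos: [0.5129, -0.3316, 0.0726]
eef_rot: [0.47, 0.523, -0.476, 0.527]
contact_force: [-0.2, -0.8, -8.7]
opening: 0.184
```

Call:
{"op": "drive_tool", "data": {
  "deltas": [
    [[2, 0, 0], [0, 0, 0], 1],
    [[2, 0, 0], [0, 0, 0], 1],
    [[2, 0, 0], [0, 0, 0], 1],
    [[2, 0, 0], [0, 0, 0], 1],
    [[2, 0, 0], [0, 0, 0], 1],
    [[2, 0, 0], [0, 0, 0], 1],
    [[2, 0, 0], [0, 0, 0], 1],
    [[2, 0, 0], [0, 0, 0], 1],
    [[0, 0, 0], [0, 0, 0], 1]
  ]
}}

```text
clock: 91.5
tool_pos: [0.5138, -0.3277, 0.0729]
eef_rot: [-0.539, -0.453, 0.543, -0.457]
contact_force: [1.0, 1.1, -9.2]
opening: 0.177
```

```bash
python3 - <<'E'
from h import *
plan((.513,-.329,.0714,-10)); print(r.get_state()['contact_force'],r.get_state()['opening']*88)
d=snap('top');V=d['color'].max(2)
print('whites at .041');rects(d,V>150,.041,(380,170,430,245),60)
E
```

```text
clk 91.5 pos [ 0.5138 -0.3277  0.0729] th -9.88 tilt(down err) [-0.001 -0.007 -1.   ] open 0.177 q [ 0.78  0.96 -0.54  1.73  0.75  0.67 -0.35]
(0.513, -0.329, 0.0714, -10) turn 0.1 shift before turn [ 0.15 -0.05  0.14]
[ 0.97568892  1.0719858  -9.23870357] 15.581921921318257
whites at .041
[426.5 233. ] [ 0.4243 -0.3831  0.041 ] L 0.0692 -1.4 0.0158 -90.0
[384. 181.] [ 0.59   -0.2515  0.041 ] L 0.0256 -90.1 0.071 179.1
```

The wrist carries about 9 N and the TCP has crept up 1.5 mm. I'll set down gently, release, back off, and check.

Call:
{"op": "drive_tool", "data": {
  "deltas": [
    [[0, 0, 0], [0.1, 0, 0], 1],
    [[0, 0, 0], [0.1, 0, 0.1], 1],
    [[0, 0, 0], [0, 0, 0], 1],
    [[0, 0, 0], [0, 0, 0], 3],
    [[0, 0, 0], [0, 0, 0], 4],
    [[0, 0, 0], [0, 0, 0], 5],
    [[0, 0, 0], [0, 0, 0], 5],
    [[0, 0, 0], [-1, 0, 0], 5],
    [[0, 0, 0], [-1.5, 0, 0], 5],
    [[0, 0, 0], [-2, 0, 0], 5],
    [[0, 0, 0], [-2, 0, 0], 6],
    [[0, 0, 0], [-2, 0, 0], 6]
  ]
}}

```text
clock: 92.55
tool_pos: [0.5135, -0.3288, 0.1575]
eef_rot: [-0.539, -0.453, 0.543, -0.457]
contact_force: [0.8, -0.2, -0.6]
opening: 0.671
```

Call:
{"op": "drive_tool", "data": {
  "deltas": [
    [[0, 0, 0], [-2, 0, 0], 6],
    [[0, 0, 0], [0, 0, -2.5], 6],
    [[0, 0, 0], [0, 0, -2.5], 6],
    [[0, 0, 0], [0, 0, -2.5], 6],
    [[0, 0, 0], [0, 0, -2.5], 6],
    [[0, 0, 0], [0, 0, -2.5], 6],
    [[0, 0, 0], [0, 0, -2.5], 6],
    [[0, 0, 0], [0, 0, -2.5], 6],
    [[0, 0, 0], [0, 0, -2.5], 6],
    [[0, 0, 0], [0, 0, -2.5], 6],
    [[0, 0, 0], [0, 0, 0], 6]
  ]
}}

```text
clock: 93.47
tool_pos: [0.5538, -0.0998, 0.1757]
eef_rot: [0.539, 0.456, -0.539, 0.459]
contact_force: [0.0, 0.7, 0.9]
opening: 0.68
```

```bash
python3 - <<'E'
from h import *
plan()
d=snap('top');V=d['color'].max(2)
print('whites at .041');rects(d,V>150,.041,(385,172,430,240),60)
print('blob');rects(d,V<140,0.0,(365,150,450,260),300)
im=cv2.cvtColor(d['color'],cv2.COLOR_RGB2BGR);s=cv2.cvtColor(snap('scene')['color'],cv2.COLOR_RGB2BGR)
cv2.imwrite('pics/final.png',np.vstack([cv2.resize(im[105:285,180:480],(600,360),interpolation=cv2.INTER_CUBIC),cv2.resize(s[80:340,180:480],(277,240)) if 0 else cv2.resize(s[100:340,140:540],(600,240*600//400))[:240]]))
E
```

```text
clk 93.5 pos [ 0.5538 -0.0998  0.1757] th -9.39 tilt(down err) [ 0.003 -0.003 -1.   ] open 0.680 q [ 0.45  0.77 -0.61  1.82  0.62  0.75 -0.66]
whites at .041
[411.6 188. ] [ 0.5674 -0.3391  0.041 ] L 0.0804 -9.7 0.0564 -98.9
blob
[407.  207.5] [ 0.51   -0.3318  0.    ] L 0.3388 -0.6 0.278 -90.1
```

View pics/final.png

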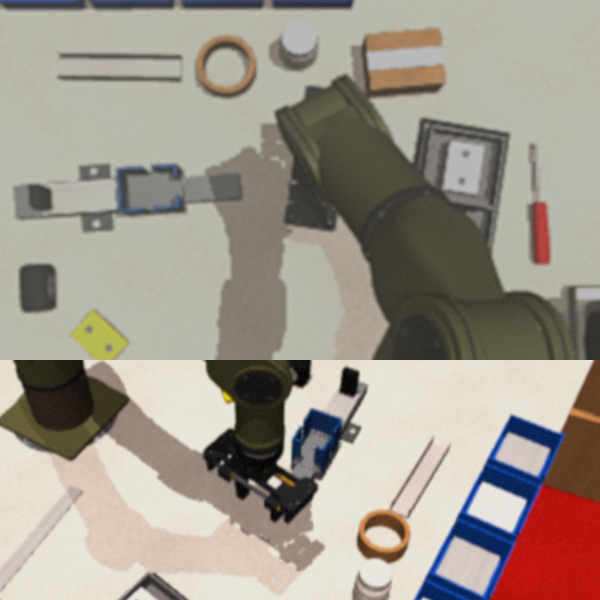

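The view shows the caddy inside the mark's outline, the feeder well empty and the slide handle back. I'll move the arm clear of the caddy and check numerically.

Call:
{"op": "drive_tool", "data": {
  "deltas": [
    [[0, 0, 0], [0, 0, -2.2], 6],
    [[0, 0, 0], [0, 0, -2.2], 6],
    [[0, 0, 0], [0, 0, -2.2], 6],
    [[0, 0, 0], [0, 0, -2.2], 6],
    [[0, 0, 0], [0, 0, -2.2], 6],
    [[0, 0, 0], [0, 0, -2.2], 6],
    [[0, 0, 0], [0, 0, -2.2], 6],
    [[0, 0, 0], [0, 0, 0], 6],
    [[0, 0, 0], [0, 0, 0], 6]
  ]
}}

```text
clock: 94.32
tool_pos: [0.5788, 0.0441, 0.1731]
eef_rot: [-0.539, -0.453, 0.543, -0.457]
contact_force: [0.1, -0.4, -0.6]
opening: 0.679
```

```bash
python3 - <<'E'
from h import *
plan()
d=snap('top');V=d['color'].max(2)
print('whites at .041');rects(d,V>150,.041,(385,172,430,240),60)
a=cv2.imread('pics/top.png').max(2)
for n,v in(('start',a),('now',V)): print(n,'handle');rects(d,v<85,.106,(188,190,216,216),20)
b=cv2.cvtColor(d['color'],cv2.COLOR_RGB2BGR);a=cv2.imread('pics/top.png')
for n,(u,v) in dict(roll=(293,137),jar=(329,127),rail=(240,138),carton=(382,135),screw=(450,207),tape=(199,249),yellow=(230,273)).items():
    A=a[v-25:v+26,u-25:u+26];T=b[v-15:v+16,u-15:u+16] ; print(n,cv2.minMaxLoc(cv2.matchTemplate(A,T,cv2.TM_CCOEFF_NORMED))[1::2])
print(np.abs(np.array(r.get_state()['qd'])).max())
E
```

```text
clk 94.3 pos [0.5788 0.0441 0.1731] th -9.87 tilt(down err) [-0.001 -0.008 -1.   ] open 0.679 q [ 0.17  0.79 -0.58  1.76  0.6   0.78 -0.89]
whites at .041
[405.9 225.6] [ 0.4478 -0.3187  0.041 ] L 0.0797 -10.4 0.056 -99.5
[411.6 188. ] [ 0.5674 -0.339   0.041 ] L 0.0807 -9.1 0.0567 -98.3
start handle
[199.  203.5] [0.5123 0.3196 0.106 ] L 0.0304 -90.0 0.0335 -178.5
now handle
[199.5 203.5] [0.5123 0.3181 0.106 ] L 0.0274 -90.0 0.0335 -178.5
roll (0.5963585376739502, (10, 10))
jar (0.9988085031509399, (10, 10))
rail (0.882934033870697, (10, 10))
carton (0.9990130066871643, (10, 10))
screw (0.998898446559906, (10, 10))
tape (0.9995009303092957, (10, 10))
yellow (0.9983247518539429, (10, 10))
0.018458158984207173
```

```bash
python3 -c "
from plant import r
print(r.finish_job())"
```

```text
the job is handed in; nothing more can be done
None
```

The job is handed in, at 94 s of the 210 s. All six packers (four from the feeder and two strays) are in the caddy, three per bay. The loaded caddy was slid by its handle onto the mark, and the slide is drawn back.

- **Packers:** in the top view both stacks are flat, about 80 × 56 mm, and in line with the caddy.
- **Caddy:** its centre is about (0.512, −0.330) against the mark at (0.513, −0.329), and its angle is within about 1°. It was knocked aside by about 17 mm during the run; I re-measured and placed the rest accordingly. It may have been carried 1–2 mm off the bench at the end of the slide: the tool crept up 1.5 mm with 9 N on the wrist. I set it down again before letting go.
- **Feeder:** the well shows a uniform grey floor, so it is empty. The handle is within about 1.5 mm of where it started.
- **Other objects:** the jar, carton, screwdriver, tape measure and yellow look-alike match the start picture with no shift. The tape roll and rail offcut also show no shift, but the match is weak (0.60 and 0.88), possibly because the arm or its shadow was over them.

The first grasp on one stray came up empty because the descent was slower than planned; I repeated it. Otherwise no check failed.

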